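# Load the die base and peel the clinging tray off the stack

## Robot

A 7-joint arm with a two-finger parallel gripper is mounted at the origin on a cart in front of the work surface, level with it; the furniture and walls round the work are solid. World frame = base frame: x ahead of the robot, y to its left, z up, the work surface at z = 0. Lengths are in m, angles in rad, forces in N, time in s.
With the tool pointing down it reaches from about 0.425 to 0.825 m from the base axis. Payload 3.6 kg.
Tool frame: the origin (TCP) lies midway between the tips of the shut fingers; the grasp point (between the pads) lies 19 mm behind it; z points along the fingers, y is the line along which they close (so a half turn about z gives the same grasp; the last joint's range is limited). The gripper opens to 93 mm and grips with 3 to 60 N. Pads are 15 mm wide; open, the fingers measure 128 mm over their backs; the gripper's body (75 mm by 188 mm) begins 65 mm behind the grasp point.
Start: joints at [1.26, 0.615, -0.013, 1.423, 0.008, 1.103, -0.04], TCP at [0.183, -0.624, 0.219] pointing down, gripper open.
Joint ranges: [-3.12, 3.12], [-0.3, 2.06], [-1.34, 1.32], [0.26, 2.42], [-1.36, 4.5], [0.01, 1.98], [-2.84, 2.84]. Speed limits (rad/s): [2.79, 2.79, 3.14, 3.14, 3.14, 3.14, 3.14].

## Interface

Orientations are given as a unit quaternion [w, x, y, z].
In Python, from cell import monitor, cams, workorder gives the robot as it stands.
- The arm moves only by the tool jog_arm, never from a script. Its argument "moves" is a list of rows, each a list of 4 numbers: the shift along the tool's x, y, z in mm, then the turn about the tool's z in rad. In form: [[tx, ty, tz, twist], ...]. A call has 1 to 10 rows; each row is the pose to reach, as a shift and turn from the pose commanded when the call began, along the tool's axes at that moment; what a row does not reach only later rows make up. A row lasts 1/10 s, in which the tool goes at most 50 mm and 8.59 degrees, less where a joint would pass 70% of its speed; a pose out of reach is approached as far as the arm can. A call with a gripper value outside its range is refused whole. "gripper" is the opening, from 0 (shut) to 1 (fully open), set as the call begins (left out, the last holds). The fingers move at their own pace and stop on an object; "squeeze" is the grip in N (left out, the last holds). Time passes only in rows, so rows that repeat a pose let the fingers close. It gives the time, the measured TCP pose, the force, the opening and the grip force at its end, in the units of the state.
- monitor.sense(): the state, without advancing time (a new reading comes with each control period).
- cams.grab_frame(name): name is "side" or "top"; returns the picture (420x560x3 uint8, red, green, blue); there is no depth.
- cams.camera_params(name): a dict with "fx", "fy", "cx", "cy" (pixels), "R" (3x3) and "t" (3): a world point X has camera coordinates R X + t. Camera axes: x right, y down, z forward; pixel columns grow to the right and rows downward; lengths in m; the calibration is good to about 2 mm. A picture is of the moment at which its call begins. camera_params takes no time and is no camera call.
- workorder.finish_job(): hands the job in; it is judged then, once.
The state is a dict: "clock": time; "joint_positions": joint angles; "dq": joint speeds; "tau": joint torques, N m; "tool_pos": TCP position; "orientation": TCP orientation; "force": force on the tool from outside, world axes, zero at the start; "wrist_torque": the same for the moment, N m; "width": finger opening in m; "finger_force": force on a finger pad.
Only numpy, scipy, OpenCV 4.12 (cv2) and the standard library are available. Lean on these libraries where they do the work, as an engineer would, in place of code of your own. Each camera call takes 0.05 s, during which the arm holds its last target. There are 200 camera calls.

## Task

Put the small steel pellet-die base, stud up, into the round pocket of the top tray of the stack and let go of it. The tray clings to the stack, so then take it by the blue tab on its corner and peel it: lift that corner well clear first while the opposite corner stays down. When it has come free, hold the tray up level over the stack, about a hand's width clear of it, with the die base still in its pocket, and finish while holding it there; leave the two jars and the brass weight alone.

Things in the scene. Friction and masses are not known exactly. Their poses are not given: they have to be found in the camera images.
- stack: Fixed grey cradle, 140 x 140 mm, with the lower white trays (101 mm square); their rim is 30 mm above the worktop. Origin: centre of the underside, on the worktop. A cavity in the top, 84 mm square, 9 mm deep, takes the top tray's plug. Mid-side posts (24 mm wide, 62 mm from the origin, 38 mm high) carry sprung pads pressing on the top tray's edge, 7 to 8 N each, until it has risen 6 mm there.
- tray: Loose white top tray, 80 g. Origin: centre of its underside, 23 mm above the worktop at the start, over the stack's origin, same yaw. From there up: an 80 x 80 mm plug 7 mm thick (2 mm play in the cavity), then a 104 x 104 mm rim plate from 7 to 13 mm (top 36 mm above the worktop when seated) with a round pocket 38 mm across, 6 mm deep in the middle. Blue tab on the corner at -x, -y.
- pocket (a point): Centre of the pocket's floor on the tray, 6 mm below the tray's top face; the floor is marked by a blue disc. Axes as the tray.
- tab (a point): Foot of the blue upright tab on the tray's top face, 44 mm from the tray's centre in -x and in -y (36 mm above the worktop when seated). The tab rises 28 mm from here, is 10 mm thick along the diagonal (from here to the opposite corner) and 30 mm wide across it, so fingers closing along the diagonal pinch it. Axes as the tray.
- near_corner (a point): Lower edge of the rim plate at the corner with the tab (tray -52, -52 mm); 30 mm above the worktop when seated.
- far_corner (a point): Lower edge of the rim plate at the opposite corner (tray +52, +52 mm), on which the tray pivots while it is peeled; 30 mm above the worktop when seated.
- die_base: Steel pellet-die base, 70 g: a disc 33 mm across and about 10 mm high with a narrower stud on top, 16 mm high in all. It stands stud up on the worktop, to the left of the stack. Origin: centre of its underside; z along the stud, up.
- jar_red: Sample jar with red lid, 58 mm across, 62 mm high, a bystander. Origin: centre of its underside. Behind it stands the black computer tower, 335 mm high, a hazard on the way from the right: its front is 0.52 m ahead of the robot base, 0.15 to 0.33 m to the right.
- jar_blue: Sample jar with blue lid, 54 mm across, 55 mm high, a bystander. Origin: centre of its underside.
- weight: Small brass weight, 18 mm across, 31 mm high, a bystander. Origin: centre of its underside.
There are look-alikes about, which are no part of the job. What is meant by the die_base is not pink, and is the smaller of those in its own colour.

How it is judged:
On the way, in this order (a step that is already met when the one before it is completed fails the run):
1. the die base lies stud up in the pocket of the seated tray, let go (horizontal distance between die_base and pocket below 0.005 m and z of die_base in the frame of pocket below 0.002 m and angle between die_base's own z axis and vertical below 0.12 rad and z of near_corner in the frame of stack below 0.034 m and contact force between the fingers and die_base below 0.1 N), for 0.2 s.
2. the tab corner is lifted at least 14 mm while the opposite corner is still within 5 mm of its seat, the die base in the pocket (z of near_corner in the frame of stack above 0.044 m and z of far_corner in the frame of stack below 0.035 m and distance between die_base and pocket below 0.008 m and contact force between the fingers and tray above 1 N), for 0.05 s.
At the end, for the whole second after the job is handed in: The fingers hold the tray still and level (0.2 rad), its rim 55 mm or more above its seat, underside below 250 mm, centre within 100 mm of the stack's in plan, clear of the stack; the die base lies flat, stud up, in the pocket (within 6 mm), untouched by the fingers (z of each of near_corner, far_corner in the frame of stack above 0.085 m and height (world z) of tray below 0.25 m and horizontal distance between tray and stack below 0.1 m and angle between tray's own z axis and vertical below 0.2 rad and distance between die_base and pocket below 0.006 m and angle between the z axis of die_base and the z axis of tray, either way round below 0.12 rad and angle between die_base's own z axis and vertical below 0.35 rad and contact force between the fingers and die_base below 0.1 N and contact force between the fingers and tray above 1 N and contact force between tray and stack below 0.1 N and linear speed of tray below 0.03 m/s); the arm keeps its last pose, push and grip.
It fails at once if a bystander is pushed more than 20 mm or tipped (distance of any of jar_red, jar_blue, weight from where it was at the start of the episode above 0.02 m or angle between any of jar_red, jar_blue, weight's own z axis and vertical above 0.4 rad).
It also fails if it takes over 54 s, if anything falls off the work surface, if the arm or the gripper's body presses on something with over 40 N, if the wrist force passes 120 N, or if a joint passes its speed limit or range.

## Working session

There is one attempt and no reset: what is moved stays moved. The work goes in short steps, Python scripts to look and compute and a tool call to move; the robot and the scene stay as the last step left them, time stands still between calls to the robot, and variables do not carry over. Pictures are saved under pics/ and viewed, at most 10 in all, crops included, and the job is handed in when it is done.

Besides the shell and the picture viewer there is one more tool, called as name([rows], argument=value, ...), one row to a line, values as JSON. jog_arm: Moves the arm, as the interface text tells. Its arguments: {"type":"object","properties":{"moves":{"type":"array","items":{"type":"array","items":{"type":"number"}}},"gripper":{"type":"number"},"squeeze":{"type":"number"}},"required":["moves"]}

```bash
mkdir -p pics; ls; python3 - <<'E'
from cell import monitor,cams
import cv2,numpy as np
s=monitor.sense();print({k:np.round(v,4).tolist() for k,v in s.items()})
for n in("top","side"):
    p=cams.camera_params(n);print(n,{k:np.round(v,4).tolist() for k,v in p.items()})
    cv2.imwrite(f"pics/{n}0.png",cams.grab_frame(n)[:,:,::-1])
E
```

```text
pics
{'clock': 0.0, 'joint_positions': [1.2595, 0.6159, -0.0126, 1.4248, 0.0081, 1.1034, -0.0404], 'dq': [-0.0001, 0.002, -0.0004, -0.0008, -0.0005, -0.0012, 0.001], 'tau': [-0.0004, -45.8932, 0.2089, -16.5746, -0.0611, 0.0206, 0.0002], 'tool_pos': [0.1824, -0.6231, 0.2175], 'orientation': [-0.0012, 0.9899, 0.142, -0.0002], 'force': [-0.2008, -0.2217, -0.0829], 'wrist_torque': [-0.0596, -0.0097, 0.012], 'finger_force': 0.0, 'width': 0.0927}
top {'fx': 432.081, 'fy': 432.081, 'cx': 278.9263, 'cy': 214.0582, 'R': [[-0.0208, -0.9998, 0.003], [-0.9987, 0.0207, -0.0465], [0.0465, -0.004, -0.9989]], 't': [0.072, 0.4606, 1.2431]}
side {'fx': 392.6867, 'fy': 392.6867, 'cx': 276.4783, 'cy': 212.0686, 'R': [[-0.9867, -0.1625, -0.0065], [-0.0999, 0.6368, -0.7645], [0.1284, -0.7537, -0.6446]], 't': [0.4709, 0.0333, 0.8935]}
```

View pics/top0.png

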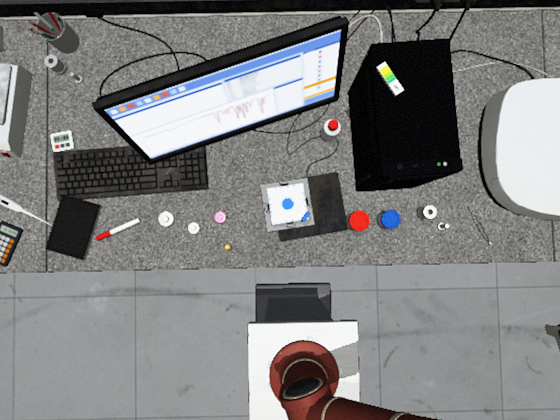

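View pics/side0.png

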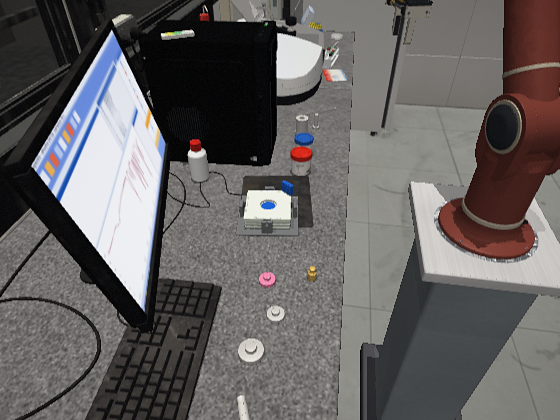

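The top view shows the stack at about (288,204), with the blue tab at (306,216), lower right. Die-like pieces in the top view are:
- large grey (166,219), the larger of the two greys
- small grey (194,228), which fits: not pink, and the smaller of its colour
- pink (220,217), ruled out by colour

The brass weight is at (227,247) and the jars are at (360,220) and (390,219). I'll confirm the small grey one in a crop.

```bash
python3 - <<'E'
import cv2,numpy as np
t=cv2.imread("pics/top0.png");s=cv2.imread("pics/side0.png")
a=cv2.resize(t[200:260,150:250],(800,480),interpolation=cv2.INTER_CUBIC)[:, :]
cv2.imwrite("pics/c1.png",cv2.resize(a,(500,300)))
b=cv2.resize(s[260:370,230:330],(300,330),interpolation=cv2.INTER_CUBIC)
c=cv2.resize(t[170:245,250:350],(400,300),interpolation=cv2.INTER_CUBIC)
d=cv2.resize(s[165:240,235:320],(400,300),interpolation=cv2.INTER_CUBIC)
im=np.zeros((600,800,3),np.uint8)
im[:300,:500]=cv2.resize(a,(500,300));im[:300,500:]=b[:300];im[300:,:400]=c;im[300:,400:]=d
cv2.imwrite("pics/c1.png",im)
E
```

```text
(no output)
```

View pics/c1.png

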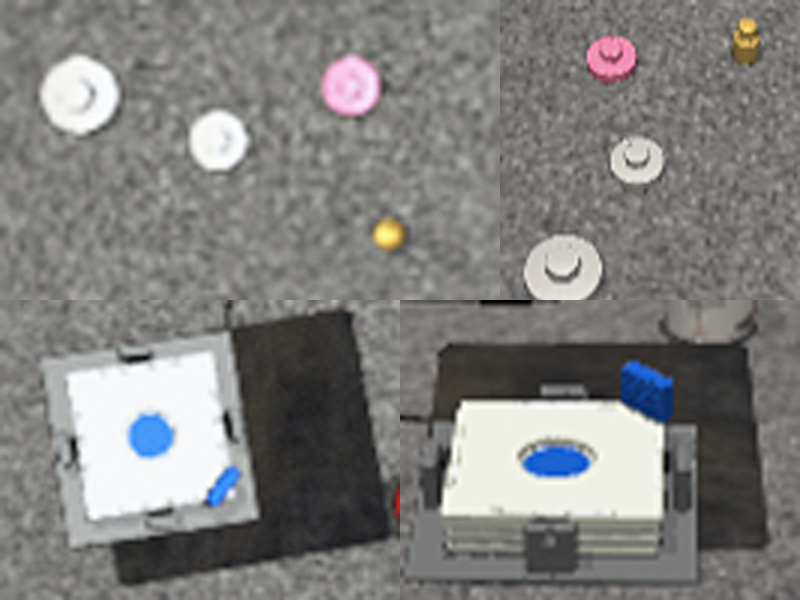

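The crop confirms it: the small grey die base is at top (193.6,228) and side (275,313), smaller than the grey one at (166,219) and stud up. The tray's blue disc and the tab corner are clearly visible. Now to measure.

```bash
cat > h.py <<'E'
import cv2,numpy as np
from cell import cams,monitor
def ray(n,u,v,z):
    p=cams.camera_params(n);R=np.array(p["R"]);t=np.array(p["t"])
    d=R.T@np.array([(u-p["cx"])/p["fx"],(v-p["cy"])/p["fy"],1]);c=-R.T@t
    return (c+d*(z-c[2])/d[2])
def blobs(m,amin=15):
    n,l,st,ce=cv2.connectedComponentsWithStats(m.astype(np.uint8))
    return [(ce[i].round(2),st[i].tolist(),l==i) for i in range(1,n) if st[i][4]>=amin]
def proj(n,X):
    p=cams.camera_params(n);c=np.array(p["R"])@np.array(X)+p["t"];return c[0]/c[2]*p["fx"]+p["cx"],c[1]/c[2]*p["fy"]+p["cy"]
E
python3 - <<'E'
from h import *
for n,rd,rt,rw in(("top",(180,215,210,240),(255,172,320,240),None),("side",(260,300,292,326),(238,170,305,240),None)):
    im=cv2.imread(f"pics/{n}0.png").astype(int)
    B,G,R=im[...,0],im[...,1],im[...,2]
    def roi(m,r):
        o=np.zeros(m.shape,bool);o[r[1]:r[3],r[0]:r[2]]=m[r[1]:r[3],r[0]:r[2]];return o
    print(n)
    W=(im.min(2)>165)
    for c,st,_ in blobs(roi(W,rd)): print(" die",c,st,ray(n,*c,.010).round(4), ray(n,*c,.005).round(4))
    bl=(B>150)&(R<110)
    for c,st,_ in blobs(roi(bl,rt),8): print(" blue",c,st,ray(n,*c,.030).round(4),ray(n,*c,.05).round(4))
    for c,st,m in blobs(roi(im.min(2)>200,rt),200):
        r=cv2.minAreaRect(np.argwhere(m)[:,::-1].astype(np.float32));bx=cv2.boxPoints(r)
        print(" tray",c,st,r)
        if n=="top":
            P=np.array([ray(n,*b,.036) for b in bx]);print(P.round(4),P.mean(0).round(4),[np.degrees(np.arctan2(*(P[(i+1)%4]-P[i])[1::-1])).round(2) for i in range(4)])
    ww=blobs(((R>150)&(B<110)&(G>100)&(R-B>70)),8)
    for c,st,_ in ww: print(" brass",c,st,ray(n,*c,.02).round(4))
im=cv2.imread("pics/side0.png").astype(int)
for z in(.0,.035):print(z,[ray("top",u,v,z).round(3).tolist() for u,v in((360,220),(390,219),(288,204),(332,127))])
# monitor bottom: match lower-left/right corners coarse
for z in(.1,.2,.3,.4):print(z,ray("top",150,160,z).round(3),proj("side",ray("top",150,160,z)),proj("side",ray("top",347,25,z)))
E
```

```text
top
 die [193.17 227.52] [188, 222, 12, 12, 110] [0.4281 0.3116 0.01  ] [0.4282 0.3126 0.005 ]
 blue [287.29 203.54] [283, 199, 10, 10, 83] [0.4907 0.0379 0.03  ] [0.4893 0.0384 0.05  ]
 blue [305.34 216.26] [302, 212, 8, 10, 38] [ 0.4532 -0.0128  0.03  ] [ 0.4524 -0.0115  0.05  ]
 tray [286.58 202.87] [267, 183, 41, 42, 1194] ((287.2469482421875, 203.31297302246094), (36.98622131347656, 37.085113525390625), 81.46923065185547)
[[ 0.5366  0.0973  0.036 ]
 [ 0.5502 -0.0076  0.036 ]
 [ 0.4455 -0.0207  0.036 ]
 [ 0.432   0.0838  0.036 ]] [0.491  0.0382 0.036 ] [np.float64(-82.61), np.float64(-172.84), np.float64(97.34), np.float64(7.38)]
 brass [386.17  71.36] [381, 66, 11, 12, 84] [ 0.8731 -0.2601  0.02  ]
 brass [320.3  81.9] [305, 76, 31, 12, 61] [ 0.8456 -0.0665  0.02  ]
 brass [321.96  91.67] [309, 87, 26, 10, 27] [ 0.8165 -0.0706  0.02  ]
 brass [164.5  94. ] [162, 93, 6, 3, 14] [0.8188 0.3886 0.02  ]
 brass [156.  97.] [154, 96, 5, 3, 11] [0.8104 0.4135 0.02  ]
 brass [130.43 105.79] [128, 104, 6, 4, 14] [0.7859 0.488  0.02  ]
 brass [121.92 108.75] [120, 108, 5, 3, 12] [0.7777 0.
[... 1491 characters left out ...]
439, -0.168, 0.035], [0.44, -0.253, 0.035], [0.489, 0.036, 0.035], [0.708, -0.095, 0.035]]
0.1 [0.612 0.409 0.1  ] (np.float64(145.73572513634807), np.float64(314.33008006701596)) (np.float64(101.9452350726034), np.float64(127.80759075954465))
0.2 [0.594 0.379 0.2  ] (np.float64(150.61382248789158), np.float64(256.4891478005769)) (np.float64(105.04094751746709), np.float64(96.12563484403941))
0.3 [0.576 0.35  0.3  ] (np.float64(156.34526607657148), np.float64(188.5298561933961)) (np.float64(108.7213834807965), np.float64(58.459536323322624))
0.4 [0.558 0.321 0.4  ] (np.float64(163.1754379741667), np.float64(107.54264301858403)) (np.float64(113.16948560769109), np.float64(12.937034475400793))
```

```bash
cat >> h.py <<'E'
from scipy.spatial.transform import Rotation as Ro
def rows(targets,start=None):
    """targets: [x,y,z,tool-y line angle deg] -> jog rows from present pose"""
    s=monitor.sense();q=s["orientation"];R=Ro.from_quat([q[1],q[2],q[3],q[0]]).as_matrix()
    p=np.array(s["tool_pos"]) if start is None else np.array(start);a0=np.degrees(np.arctan2(R[1,1],R[0,1]))
    print("t",round(s["clock"],2),"pos",np.round(s["tool_pos"],4),"y-ang",round(a0,2),"zax",R[:,2].round(3),"F",np.round(s["force"],2),"w",round(s["width"],4))
    for t in targets:
        d=R.T@(np.array(t[:3])-p)*1000; w=-(((t[3]-a0)+180)%360-180)
        print([*np.round(d,1).tolist(),round(float(np.radians(w)),3)])
E
python3 - <<'E'
from h import *
def arc(a,r,z,y): return [r*np.cos(np.radians(a)),r*np.sin(np.radians(a)),z,y]
A=[(-71,.61,-76),(-68,.57,-80),(-64,.535,-85),(-59.5,.51,-90),(-54.5,.49,-90),(-49,.475,-90),(-43.3,.47,-90),(-37.5,.47,-90),(-31.7,.47,-90),(-26,.47,-90)]
B=[(-20.2,.47,-90),(-14.5,.47,-90),(-8.7,.47,-82),(-3,.475,-74),(2.5,.48,-66),(8,.49,-58),(13.5,.495,-50),(19,.5,-42),(24.5,.51,-37.6),(30,.52,-37.6)]
rows([arc(a,r,.215,y) for a,r,y in A]+[arc(a,r,.2,y) for a,r,y in B])
E
```

```text
t 0.1 pos [ 0.1824 -0.6231  0.2176] y-ang -73.68 zax [-0.001  0.002 -1.   ] F [ 0.29  0.1  -0.16] w 0.0927
[28.5, -39.9, 2.7, 0.041]
[56.4, -82.1, 2.8, 0.11]
[90.0, -121.9, 2.9, 0.198]
[125.0, -154.8, 2.9, 0.285]
[161.0, -186.5, 3.0, 0.285]
[198.4, -217.7, 3.1, 0.285]
[237.7, -243.8, 3.2, 0.285]
[277.5, -269.9, 3.2, 0.285]
[314.4, -299.9, 3.3, 0.285]
[347.5, -332.8, 3.4, 0.285]
[377.7, -369.5, 18.4, 0.285]
[403.7, -408.4, 18.5, 0.285]
[425.9, -450.5, 18.6, 0.145]
[448.3, -492.1, 18.7, 0.006]
[466.1, -534.6, 18.8, -0.134]
[484.9, -578.3, 18.9, -0.274]
[494.4, -624.9, 19.0, -0.413]
[499.5, -672.6, 19.2, -0.553]
[504.9, -721.8, 19.3, -0.63]
[505.3, -772.2, 19.4, -0.63]
```

jog_arm([
  [28, -40, 3, 0.04],
  [56, -82, 3, 0.11],
  [90, -122, 3, 0.2],
  [125, -155, 3, 0.285],
  [161, -187, 3, 0.285],
  [198, -218, 3, 0.285],
  [238, -244, 3, 0.285],
  [278, -270, 3, 0.285],
  [314, -300, 3, 0.285],
  [348, -333, 3, 0.285],
], gripper=0.5)

```text
clock: 1.1
tool_pos: [0.424, -0.2048, 0.2155]
orientation: [0.0, 1.0, -0.0, 0.0]
force: [-0.6, 0.3, -0.6]
width: 0.0466
finger_force: 0.0
```

```bash
python3 - <<'E'
from h import *
def arc(a,r,z,y): return [r*np.cos(np.radians(a)),r*np.sin(np.radians(a)),z,y]
B=[(-20.2,.47,-90),(-14.5,.47,-90),(-8.7,.47,-82),(-3,.475,-74),(2.5,.48,-66),(8,.49,-58),(13.5,.495,-50),(19,.5,-42),(24.5,.51,-37.6),(30,.52,-37.6)]
rows([arc(a,r,.2,y) for a,r,y in B])
E
```

```text
t 1.1 pos [ 0.424  -0.2048  0.2155] y-ang -90.02 zax [ 0. -0. -1.] F [-0.63  0.26 -0.56] w 0.0466
[17.1, -42.5, 15.5, -0.0]
[31.0, -87.1, 15.5, -0.0]
[40.5, -133.7, 15.5, -0.14]
[50.3, -180.0, 15.5, -0.28]
[55.5, -225.8, 15.5, -0.419]
[61.1, -273.0, 15.5, -0.559]
[57.2, -320.4, 15.5, -0.698]
[48.6, -367.6, 15.5, -0.838]
[40.0, -416.3, 15.5, -0.915]
[26.2, -464.8, 15.5, -0.915]
```

jog_arm([
  [17, -42, 5, 0],
  [31, -87, 15, 0],
  [40, -133, 15, -0.14],
  [50, -180, 15, -0.28],
  [55, -226, 15, -0.42],
  [61, -273, 15, -0.56],
  [57, -320, 15, -0.7],
  [48, -367, 15, -0.84],
  [40, -416, 15, -0.915],
  [26, -465, 15, -0.915],
])

```text
clock: 2.1
tool_pos: [0.4493, 0.2591, 0.2004]
orientation: [-0.0, 0.897, 0.442, -0.0]
force: [-0.3, -0.0, -0.7]
width: 0.0464
finger_force: 0.0
```

```bash
python3 - <<'E'
from h import *
rows([[.428,.312,.11,-37.6],[.428,.312,.06,-37.6],[.428,.312,.012,-37.6]])
E
```

```text
t 2.1 pos [0.4493 0.2591 0.2004] y-ang -37.58 zax [-0.  0. -1.] F [-0.26 -0.05 -0.65] w 0.0464
[28.9, -49.1, 90.4, 0.0]
[28.9, -49.1, 140.4, 0.0]
[28.9, -49.1, 188.4, 0.0]
```

jog_arm([
  [15, -25, 30, 0],
  [29, -49, 60, 0],
  [29, -49, 100, 0],
  [29, -49, 140, 0],
  [29, -49, 150, 0],
  [29, -49, 150, 0],
  [29, -49, 150, 0],
])

```text
clock: 2.8
tool_pos: [0.4292, 0.3112, 0.052]
orientation: [-0.0, 0.897, 0.441, 0.001]
force: [0.2, -0.8, 0.9]
width: 0.0464
finger_force: 0.0
```

```bash
python3 - <<'E'
from h import *
rows([[.428,.312,.012,-37.6]])
t=cams.grab_frame("top");s=cams.grab_frame("side")
a=cv2.resize(t[200:260,150:250],(500,300),interpolation=cv2.INTER_CUBIC)
b=cv2.resize(s[260:350,220:340],(500,300),interpolation=cv2.INTER_CUBIC)
cv2.imwrite("pics/c2.png",np.vstack([a,b])[:,:,::-1])
E
```

```text
t 2.8 pos [0.4292 0.3112 0.052 ] y-ang -37.61 zax [ 0.002  0.002 -1.   ] F [ 0.15 -0.84  0.93] w 0.0464
[-0.2, -1.5, 40.0, -0.0]
```

View pics/c2.png

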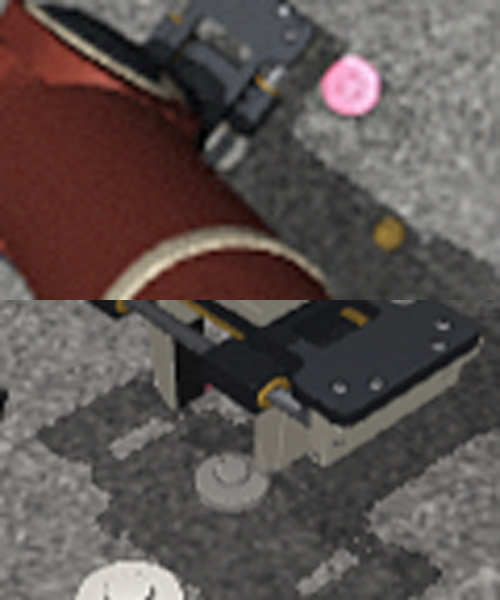

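The side crop shows the fingertips on either side of the die base (around side pixel (275,313)) and above it. I'll go down and grip the stud.

jog_arm([
  [0, -1, 20, 0],
  [0, -1, 35, 0],
  [0, -1, 40, 0],
  [0, -1, 40, 0],
  [0, -1, 40, 0],
])

```text
clock: 3.4
tool_pos: [0.4282, 0.3117, 0.0118]
orientation: [-0.0, 0.897, 0.442, 0.001]
force: [1.1, 0.1, -0.1]
width: 0.0464
finger_force: 0.0
```

jog_arm([
  [0, 0, 0, 0],
  [0, 0, 0, 0],
  [0, 0, 0, 0],
  [0, 0, 0, 0],
  [0, 0, 0, 0],
  [0, 0, 0, 0],
], gripper=0, squeeze=12)

```text
clock: 4.0
tool_pos: [0.428, 0.3113, 0.0113]
orientation: [0.0, 0.897, 0.442, 0.001]
force: [0.7, -0.9, 5.3]
width: 0.0323
finger_force: 12.0
```

The width of 32 mm means the tips caught the disc's upper edge rather than the stud. I'll open and take the disc properly, 4 mm lower. That still leaves the tips above the tray's top when the base is in the pocket.

jog_arm([
  [0, 0, 0, 0],
  [0, 0, 0, 0],
  [0, 0, 2, 0],
  [0, 0, 4, 0],
  [0, 0, 4, 0],
], gripper=0.5)

```text
clock: 4.5
tool_pos: [0.4271, 0.3109, 0.0062]
orientation: [0.0, 0.897, 0.442, -0.001]
force: [-0.3, 0.4, -0.1]
width: 0.0465
finger_force: 0.0
```

jog_arm([
  [0, 0, 0, 0],
  [0, 0, 0, 0],
  [0, 0, 0, 0],
  [0, 0, 0, 0],
  [0, 0, 0, 0],
], gripper=0, squeeze=15)

```text
clock: 5.0
tool_pos: [0.4274, 0.3111, 0.0067]
orientation: [-0.0, 0.897, 0.442, -0.0]
force: [-0.7, -0.3, -1.4]
width: 0.0327
finger_force: 15.0
```

jog_arm([
  [0, 0, -5, 0],
  [0, 0, -20, 0],
  [0, 0, -45, 0],
  [0, 0, -75, 0],
  [0, 0, -75, 0],
])

```text
clock: 5.5
tool_pos: [0.4296, 0.3131, 0.0854]
orientation: [-0.001, 0.897, 0.442, 0.004]
force: [0.2, 0.9, -0.9]
width: 0.0327
finger_force: 15.0
```

```bash
python3 - <<'E'
from h import *
rows([[.491,.038,.085,-37.6],[.491,.038,.04,-37.6]])
s=cams.grab_frame("side")
u,v=proj("side",[.428,.312,.085]);u=int(u);v=int(v)
cv2.imwrite("pics/c3.png",cv2.resize(s[v-45:v+75,u-80:u+80],(640,480),interpolation=cv2.INTER_CUBIC)[:,:,::-1])
E
```

```text
t 5.5 pos [0.4296 0.3131 0.0854] y-ang -37.6 zax [ 0.006  0.005 -1.   ] F [ 0.19  0.91 -0.89] w 0.0327
[-180.5, 216.5, -0.6, 0.0]
[-180.9, 216.4, 44.3, 0.0]
```

View pics/c3.png

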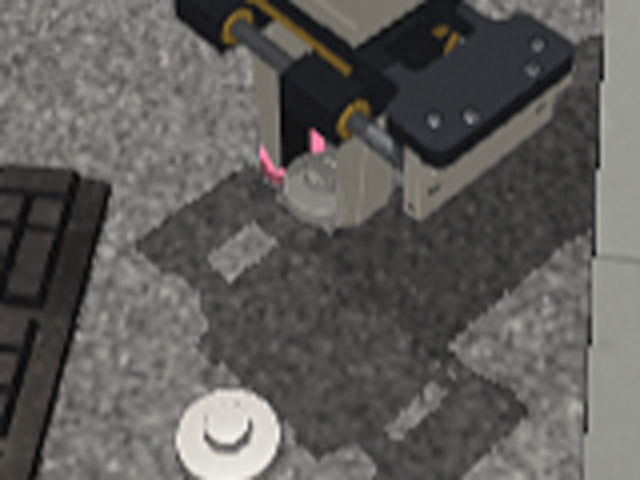

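The base is held level, stud up, in the fingertips (around (325,190) in the crop). Now over the pocket.

jog_arm([
  [-30, 36, -10, 0],
  [-60, 72, -15, 0],
  [-90, 108, -15, 0],
  [-120, 144, -15, 0],
  [-150, 180, -15, 0],
  [-170, 204, -15, 0],
  [-180, 216, -10, 0],
  [-180.5, 216.5, 0, 0],
  [-180.5, 216.5, 15, 0],
  [-180.5, 216.5, 15, 0],
])

```text
clock: 6.55
tool_pos: [0.4866, 0.0385, 0.0644]
orientation: [-0.002, 0.896, 0.443, -0.002]
force: [0.2, 0.8, -1.0]
width: 0.0325
finger_force: 15.0
```

jog_arm([
  [0, 0, 0, 0],
  [0, 0, 0, 0],
])

```text
clock: 6.75
tool_pos: [0.4889, 0.0377, 0.0668]
orientation: [-0.0, 0.897, 0.443, 0.0]
force: [-0.3, 0.4, -0.1]
width: 0.0324
finger_force: 15.0
```

```bash
python3 - <<'E'
from h import *
rows([[.491,.038,.040,-37.6]])
t=cams.grab_frame("top");s=cams.grab_frame("side")
a=cv2.resize(t[165:255,235:355],(500,300),interpolation=cv2.INTER_CUBIC)
b=cv2.resize(s[155:245,210:330],(500,300),interpolation=cv2.INTER_CUBIC)
cv2.imwrite("pics/c4.png",np.vstack([a,b])[:,:,::-1])
E
```

```text
t 6.75 pos [0.4889 0.0377 0.0668] y-ang -37.43 zax [ 0.     0.001 -1.   ] F [-0.26  0.38 -0.13] w 0.0324
[1.5, 1.5, 26.8, 0.003]
```

View pics/c4.png

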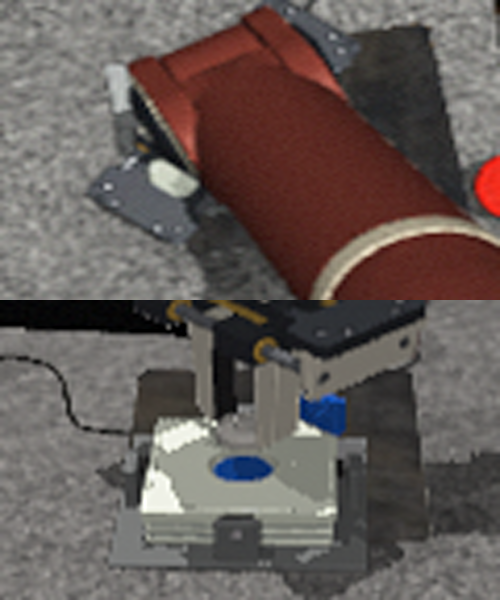

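The die hangs just above the blue pocket disc in the side crop (at (240,468)), with the tab clear on the right. I'll correct by 1.5 mm and lower.

jog_arm([
  [1.5, 1.5, 8, 0.003],
  [1.5, 1.5, 16, 0.003],
  [1.5, 1.5, 16, 0.003],
  [1.5, 1.5, 16, 0.003],
  [1.5, 1.5, 16, 0.003],
])

```text
clock: 7.35
tool_pos: [0.4911, 0.0363, 0.0507]
orientation: [-0.0, 0.898, 0.44, 0.0]
force: [-0.3, -0.2, 0.2]
width: 0.0327
finger_force: 15.0
```

```bash
python3 - <<'E'
from h import *
rows([[.491,.038,.040,-37.6]])
s=cams.grab_frame("side")
rows([[.491,.038,.040,-37.6]])
print(proj("side",[.491,.038,.05]))
E
```

```text
t 7.35 pos [0.4911 0.0363 0.0507] y-ang -37.76 zax [ 0.  0. -1.] F [-0.28 -0.24  0.24] w 0.0327
[1.3, -1.1, 10.7, -0.003]
t 7.4 pos [0.4911 0.0364 0.0508] y-ang -37.76 zax [ 0.  0. -1.] F [-0.08 -0.36 -1.36] w 0.0326
[1.2, -1.1, 10.8, -0.003]
(np.float64(267.6769938679732), np.float64(199.04500845541244))
```

jog_arm([
  [1, -1, 3, 0],
  [1, -1, 6, 0],
  [1, -1, 9, 0],
  [1, -1, 11, 0],
  [1, -1, 11, 0],
  [1, -1, 11, 0],
])

```text
clock: 8.0
tool_pos: [0.4908, 0.0378, 0.0396]
orientation: [-0.0, 0.898, 0.44, -0.0]
force: [-0.6, -0.4, -0.6]
width: 0.0323
finger_force: 15.0
```

jog_arm([
  [0, 0, 1, 0],
  [0, 0, 1.5, 0],
  [0, 0, 1.5, 0],
])

```text
clock: 8.3
tool_pos: [0.4908, 0.0377, 0.0382]
orientation: [-0.0, 0.898, 0.44, 0.0]
force: [0.2, 0.0, -0.1]
width: 0.0324
finger_force: 15.0
```

jog_arm([
  [0, 0, 0, 0],
  [0, 0, 0, 0],
  [0, 0, 0, 0],
  [0, 0, 0, 0],
], gripper=0.55)

```text
clock: 8.7
tool_pos: [0.4909, 0.0378, 0.0383]
orientation: [0.0, 0.898, 0.44, 0.0]
force: [0.6, 0.1, 0.1]
width: 0.051
finger_force: 0.0
```

jog_arm([
  [0, 0, -20, 0],
  [0, 0, -50, 0],
  [0, 0, -90, 0],
  [0, 0, -110, 0],
  [0, 0, -110, 0],
])

```text
clock: 9.2
tool_pos: [0.493, 0.0381, 0.1511]
orientation: [0.001, 0.898, 0.44, 0.003]
force: [-0.5, -0.4, -0.4]
width: 0.0509
finger_force: 0.0
```

```bash
python3 - <<'E'
from h import *
rows([[.453,-.0115,.12,52.4]])
s=cams.grab_frame("side");cv2.imwrite("pics/s5.png",s[:,:,::-1])
im=s.astype(int)
cv2.imwrite("pics/c5.png",cv2.resize(s[155:245,210:330],(800,600),interpolation=cv2.INTER_CUBIC)[:,:,::-1])
E
```

```text
t 9.2 pos [0.493  0.0381 0.1511] y-ang -37.77 zax [ 0.007  0.001 -1.   ] F [-0.53 -0.43 -0.37] w 0.0509
[-63.9, -1.3, 30.8, -1.574]
```

View pics/c5.png

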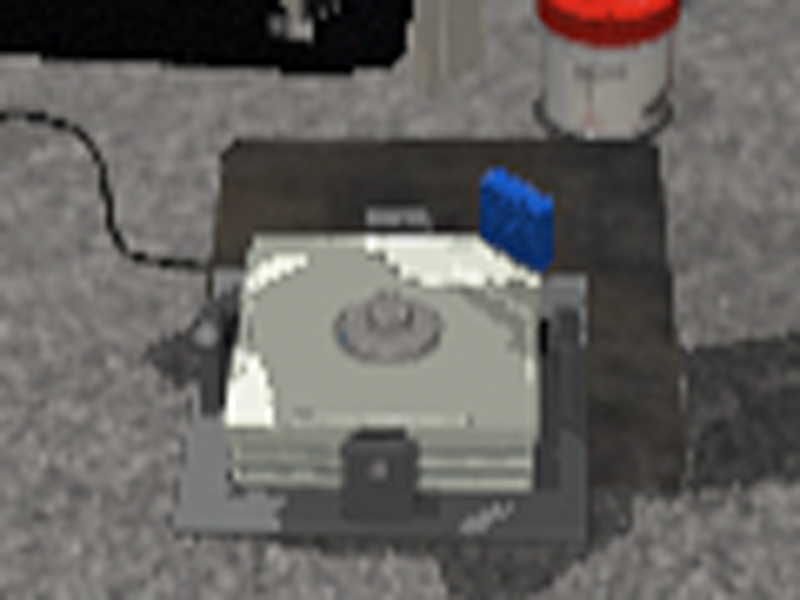

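The die base sits stud up in the pocket (crop (388,325)), the tray is still seated, and the tab is at (517,220). Next, over to the tab with a quarter turn.

jog_arm([
  [-10, 0, 5, -0.14],
  [-20, 0, 10, -0.29],
  [-30, 0, 15, -0.43],
  [-40, 0, 20, -0.58],
  [-50, 0, 20, -0.72],
  [-60, 0, 20, -0.87],
  [-64, -1, 20, -1.01],
  [-64, -1, 20, -1.16],
  [-64, -1, 20, -1.3],
  [-64, -1, 20, -1.45],
], gripper=0.35)

```text
clock: 10.25
tool_pos: [0.4497, -0.0124, 0.1268]
orientation: [-0.001, 0.377, 0.926, -0.0]
force: [0.2, -0.4, 0.0]
width: 0.0326
finger_force: 0.0
```

jog_arm([
  [0, 0, 0, -0.12],
  [0, 0, 0, -0.12],
  [0, 0, 0, -0.12],
])

```text
clock: 10.55
tool_pos: [0.4501, -0.0123, 0.1273]
orientation: [-0.001, 0.325, 0.946, -0.0]
force: [0.4, 0.2, -0.4]
width: 0.0325
finger_force: 0.0
```

```bash
python3 - <<'E'
from h import *
rows([[.453,-.0115,.08,52.4],[.453,-.0115,.039,52.4]])
print(np.round(monitor.sense()["joint_positions"],2))
# refine tab: side-view fit of tab centre z=.05, using model projection
im=cv2.imread("pics/s5.png").astype(int);B,G,R=im[...,0],im[...,1],im[...,2]
m=(B>90)&(B-R>60);m[:175]=m[:175]
for c,st,_ in blobs(m,10):
    if 270<c[0]<300 and 170<c[1]<205: print(c,st,ray("side",*c,.05).round(4),proj("side",[.453,-.0115,.05]))
E
```

```text
t 10.55 pos [ 0.4501 -0.0123  0.1273] y-ang 52.06 zax [-0.002  0.001 -1.   ] F [ 0.37  0.16 -0.43] w 0.0325
[-1.8, 2.4, 47.3, -0.006]
[-1.9, 2.5, 88.3, -0.006]
[ 0.54  0.57 -0.83  2.07  0.61  0.76  0.24]
[287.14 187.07] [282, 180, 11, 15, 123] [ 0.4537 -0.0142  0.05  ] (np.float64(287.2513793887962), np.float64(187.7680457985297))
```

jog_arm([
  [-2, 2, 20, 0],
  [-2, 2, 47, 0],
  [-2, 2, 47, 0],
  [-2, 2, 47, 0],
])

```text
clock: 10.95
tool_pos: [0.4533, -0.0116, 0.0812]
orientation: [-0.001, 0.324, 0.946, -0.0]
force: [0.5, 1.0, 0.4]
width: 0.032
finger_force: 0.0
```

```bash
python3 - <<'E'
from h import *
rows([[.453,-.0115,.039,52.4]])
s=cams.grab_frame("side")
cv2.imwrite("pics/c6.png",cv2.resize(s[130:235,220:360],(800,600),interpolation=cv2.INTER_CUBIC)[:,:,::-1])
E
```

```text
t 10.95 pos [ 0.4533 -0.0116  0.0812] y-ang 52.18 zax [-0.001  0.    -1.   ] F [0.53 0.98 0.36] w 0.032
[0.3, -0.1, 42.2, -0.004]
```

View pics/c6.png

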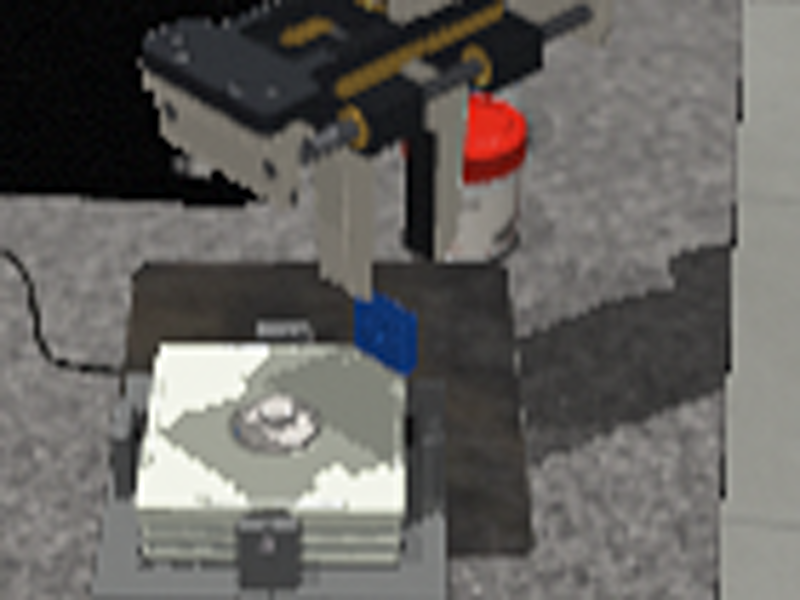

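The fingers straddle the tab (crop (385,330)) and the die base is still in its pocket. Going down and gripping.

jog_arm([
  [0, 0, 15, 0],
  [0, 0, 30, 0],
  [0, 0, 38, 0],
  [0, 0, 41, 0],
  [0, 0, 41, 0],
])

```text
clock: 11.5
tool_pos: [0.454, -0.0118, 0.0405]
orientation: [0.0, 0.324, 0.946, 0.0]
force: [0.3, 0.9, 0.5]
width: 0.0325
finger_force: 0.0
```

jog_arm([
  [0, 0, 0, 0],
  [0, 0, 0, 0],
  [0, 0, 0, 0],
  [0, 0, 0, 0],
  [0, 0, 0, 0],
], gripper=0, squeeze=35)

```text
clock: 12.0
tool_pos: [0.4541, -0.0117, 0.0405]
orientation: [0.0, 0.324, 0.946, 0.0]
force: [0.4, 1.2, 1.3]
width: 0.0096
finger_force: 35.0
```

jog_arm([
  [0, 0, -1.5, 0],
  [0, 0, -3, 0],
  [0, 0.5, -4.5, 0],
  [0, 0.5, -6, 0],
  [0, 1, -7.5, 0],
  [0, 1, -9, 0],
  [0, 1, -9, 0],
])

```text
clock: 12.7
tool_pos: [0.4536, -0.0116, 0.049]
orientation: [-0.001, 0.324, 0.946, -0.001]
force: [-0.2, 0.5, -1.2]
width: 0.0097
finger_force: 34.9
```

The lift shows almost no force, so it may be slipping. I'll look.

```bash
python3 - <<'E'
from h import *
rows([[.453,-.0115,.039,52.4]]);print(monitor.sense()["wrist_torque"])
s=cams.grab_frame("side");cv2.imwrite("pics/s7.png",s[:,:,::-1])
cv2.imwrite("pics/c7.png",cv2.resize(s[140:230,230:350],(800,600),interpolation=cv2.INTER_CUBIC)[:,:,::-1])
E
```

```text
t 12.7 pos [ 0.4536 -0.0116  0.049 ] y-ang 52.16 zax [-0.002 -0.001 -1.   ] F [-0.19  0.47 -1.17] w 0.0097
[0.5, -0.3, 10.0, -0.004]
[-0.09073572 -0.09950208  0.02752607]
```

View pics/c7.png

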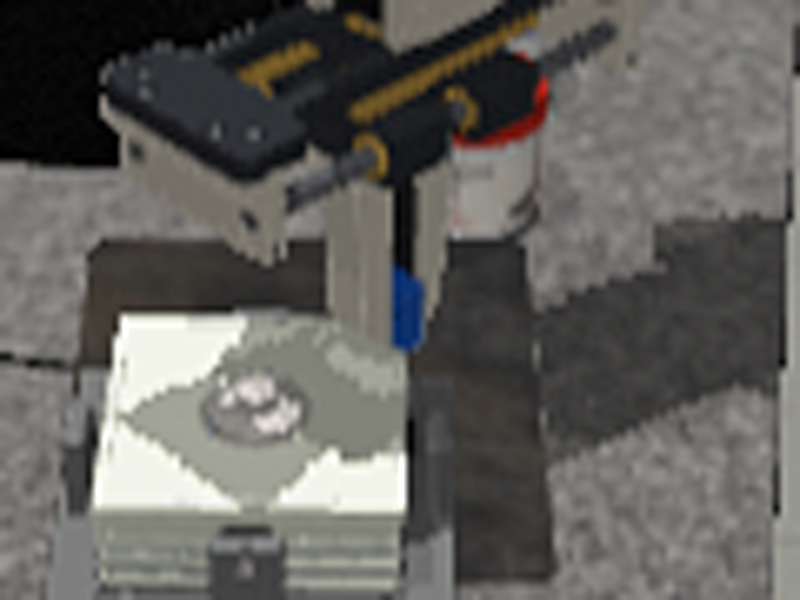

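```bash
python3 - <<'E'
from h import *
c,s=np.cos(np.radians(7.4)),np.sin(np.radians(7.4))
def P(x,y,z):return [.491+c*x-s*y,.038+s*x+c*y,z]
for n,(x,y) in dict(near=(-.052,-.052),far=(.052,.052),mx=(-.052,.052),px=(.052,-.052)).items():
    print(n,np.round(proj("side",P(x,y,.036)),2),np.round(proj("side",P(x,y,.046)),2))
a=cv2.cvtColor(cv2.imread("pics/s5.png"),cv2.COLOR_BGR2GRAY).astype(int);b=cv2.cvtColor(cv2.imread("pics/s7.png"),cv2.COLOR_BGR2GRAY).astype(int)
for u in(247,250,254,258,276,280,284,287):print(u,a[210:234,u].tolist(),b[210:234,u].tolist(),sep="\n")
print("back edge")
for u in(248,254,260):print(u,a[184:200,u].tolist(),b[184:200,u].tolist(),sep="\n")
print("right edge")
for v in(200,206,212):print(v,a[v,284:300].tolist(),b[v,284:300].tolist(),sep="\n")
E
```

```text
near [290.54 190.57] [290.61 187.21]
far [243.07 218.24] [242.79 214.8 ]
mx [290.22 219.07] [290.29 215.62]
px [247.35 189.9 ] [247.12 186.56]
247
[243, 241, 239, 239, 238, 238, 239, 242, 218, 131, 135, 125, 121, 135, 118, 118, 152, 120, 102, 124, 124, 123, 123, 127]
[243, 242, 242, 242, 244, 234, 176, 132, 131, 130, 137, 135, 128, 138, 123, 123, 155, 125, 80, 100, 129, 126, 126, 131]
250
[151, 150, 147, 207, 221, 205, 246, 247, 229, 153, 134, 125, 121, 131, 115, 119, 151, 119, 73, 97, 125, 123, 125, 128]
[242, 242, 242, 242, 244, 234, 177, 135, 131, 128, 136, 134, 140, 152, 120, 123, 156, 123, 74, 100, 129, 126, 125, 131]
254
[156, 156, 157, 156, 157, 157, 138, 149, 171, 140, 136, 126, 121, 135, 123, 121, 152, 124, 83, 73, 75, 75, 75, 79]
[242, 242, 242, 242, 244, 235, 175, 132, 131, 130, 137, 136, 126, 138, 126, 125, 157, 128, 84, 102, 130, 126, 128, 131]
258
[156, 157, 156, 157, 157, 155, 157, 162, 157, 137, 136, 128, 113, 119, 121, 97, 127, 128, 85, 75, 75, 76, 76, 80]
[215, 248, 244, 243, 244, 232, 178, 136, 133, 128, 134, 134, 115, 125, 130, 101, 130, 132, 86, 102, 129, 126, 12
[... 1208 characters left out ...]
 156, 156]
[54, 58, 51, 191, 249, 243, 242, 242, 242, 242, 242, 242, 243, 247, 227, 157]
260
[45, 45, 46, 46, 45, 42, 127, 174, 156, 157, 156, 157, 156, 157, 156, 156]
[47, 46, 38, 153, 223, 232, 244, 242, 242, 243, 244, 247, 228, 157, 161, 151]
right edge
200
[123, 124, 160, 140, 141, 129, 126, 106, 106, 98, 97, 98, 103, 87, 56, 55]
[129, 129, 129, 130, 130, 128, 122, 68, 60, 59, 60, 60, 60, 59, 61, 61]
206
[157, 157, 132, 122, 124, 150, 96, 8, 64, 63, 69, 66, 61, 97, 55, 60]
[130, 129, 127, 127, 145, 171, 124, 6, 46, 55, 87, 84, 75, 75, 59, 63]
212
[157, 156, 156, 156, 157, 173, 133, 55, 60, 56, 65, 63, 60, 60, 59, 61]
[242, 242, 242, 242, 243, 245, 254, 47, 61, 59, 70, 68, 61, 62, 62, 62]
```

The tray has come up almost level: the far corner rose about 7 mm, and the force is now only its weight. The deep grip on the tab is too stiff to let it tilt. I'll reseat the tray and grip only the tab's top 11 mm, so it can tilt between the pads.

jog_arm([
  [0, 0, 2, 0],
  [0, 0, 4, 0],
  [0, 0, 6, 0],
  [0, 0, 8, 0],
  [0, 0, 9, 0],
  [0, 0, 9.5, 0],
  [0, 0, 9.5, 0],
])

```text
clock: 13.45
tool_pos: [0.4545, -0.0115, 0.0408]
orientation: [0.001, 0.324, 0.946, -0.0]
force: [-3.2, -2.7, 9.3]
width: 0.0101
finger_force: 35.5
```

jog_arm([
  [0, 0, 0, 0],
  [0, 0, 0, 0],
  [0, 0, 0, 0],
], gripper=0.3)

```text
clock: 13.75
tool_pos: [0.4545, -0.011, 0.0397]
orientation: [0.0, 0.324, 0.946, 0.0]
force: [0.4, -0.9, -0.3]
width: 0.0266
finger_force: 0.0
```

```bash
python3 - <<'E'
from h import *
rows([[.453,-.0115,.053,52.4]])
s=cams.grab_frame("side");cv2.imwrite("pics/s8.png",s[:,:,::-1])
a=cv2.cvtColor(cv2.imread("pics/s5.png"),cv2.COLOR_BGR2GRAY).astype(int);b=cv2.cvtColor(cv2.imread("pics/s8.png"),cv2.COLOR_BGR2GRAY).astype(int)
for u in(247,254,284,287):print(u,a[212:224,u].tolist(),b[212:224,u].tolist(),sep="\n")
for u in(248,254,260):print(u,a[184:196,u].tolist(),b[184:196,u].tolist(),sep="\n")
E
```

```text
t 13.75 pos [ 0.4545 -0.011   0.0397] y-ang 52.2 zax [ 0.  0. -1.] F [ 0.36 -0.86 -0.31] w 0.0266
[0.8, -1.3, -13.3, -0.003]
247
[239, 239, 238, 238, 239, 242, 218, 131, 135, 125, 121, 135]
[241, 242, 243, 239, 202, 138, 135, 128, 135, 130, 126, 140]
254
[157, 156, 157, 157, 138, 149, 171, 140, 136, 126, 121, 135]
[242, 242, 240, 229, 187, 140, 138, 130, 135, 131, 124, 140]
284
[157, 157, 157, 156, 156, 157, 155, 146, 136, 135, 116, 120]
[245, 242, 241, 242, 244, 235, 181, 138, 136, 136, 120, 125]
287
[156, 156, 157, 156, 157, 157, 155, 143, 133, 135, 113, 131]
[243, 241, 242, 242, 244, 234, 177, 135, 138, 138, 117, 137]
248
[60, 60, 61, 62, 62, 60, 120, 166, 161, 158, 155, 202]
[62, 63, 62, 62, 53, 191, 251, 246, 244, 244, 243, 242]
254
[54, 59, 62, 57, 52, 52, 116, 161, 151, 210, 223, 149]
[54, 62, 63, 58, 43, 189, 249, 243, 241, 241, 242, 241]
260
[45, 45, 46, 46, 45, 42, 127, 174, 156, 157, 156, 157]
[48, 47, 46, 47, 39, 162, 227, 232, 242, 242, 242, 243]
```

The near side is seated, but the far corner still stands about 5 mm high on its pads. I'll press it home with the shut fingers.

jog_arm([
  [0, 0, -25, 0],
  [0, 0, -50, 0],
  [0, 20, -60, 0],
  [0, 50, -60, 0],
  [0, 85, -60, 0],
  [0, 110, -60, 0],
  [0, 110, -45, 0],
  [0, 110, -25, 0],
  [0, 110, -15, 0],
  [0, 110, -15, 0],
], gripper=0.2)

```text
clock: 14.8
tool_pos: [0.5198, 0.0743, 0.0527]
orientation: [-0.002, 0.324, 0.946, -0.002]
force: [0.3, 0.1, -0.6]
width: 0.0189
finger_force: 0.0
```

jog_arm([
  [0, 0, 0, 0],
  [0, 0, 2, 0],
  [0, 0, 4, 0],
  [0, 0, 6, 0],
  [0, 0, 8, 0],
], gripper=0)

```text
clock: 15.3
tool_pos: [0.5218, 0.0758, 0.0468]
orientation: [0.0, 0.324, 0.946, 0.0]
force: [-0.7, -0.9, -0.3]
width: 0.0006
finger_force: 0.0
```

jog_arm([
  [0, 0, 2, 0],
  [0, 0, 4, 0],
  [0, 0, 6, 0],
  [0, 0, 6, 0],
])

```text
clock: 15.7
tool_pos: [0.5221, 0.0762, 0.0415]
orientation: [0.001, 0.324, 0.946, 0.0]
force: [-1.4, 0.6, 6.8]
width: 0.0007
finger_force: 3.6
```

jog_arm([
  [0, 0, 1, 0],
  [0, 0, 2, 0],
  [0, 0, 3, 0],
  [0, 0, 3, 0],
])

```text
clock: 16.1
tool_pos: [0.5227, 0.0769, 0.0403]
orientation: [0.002, 0.324, 0.946, 0.001]
force: [-3.3, -1.3, 17.3]
width: 0.0005
finger_force: 8.1
```

jog_arm([
  [0, 0, 1, 0],
  [0, 0, 2, 0],
  [0, 0, 2, 0],
])

```text
clock: 16.4
tool_pos: [0.5228, 0.0769, 0.0399]
orientation: [0.002, 0.324, 0.946, 0.0]
force: [-5.5, -1.9, 29.1]
width: 0.0004
finger_force: 13.6
```

jog_arm([
  [0, 0, 1, 0],
  [0, 0, 2, 0],
  [0, 0, 2, 0],
])

```text
clock: 16.7
tool_pos: [0.5229, 0.0769, 0.0396]
orientation: [0.003, 0.324, 0.946, -0.001]
force: [-9.3, -3.5, 41.4]
width: 0.0006
finger_force: 19.3
```

jog_arm([
  [0, 0, -10, 0],
  [0, 0, -40, 0],
  [0, -20, -80, 0],
  [0, -60, -110, 0],
  [0, -60, -110, 0],
])

```text
clock: 17.2
tool_pos: [0.4841, 0.0237, 0.1459]
orientation: [0.002, 0.327, 0.945, -0.002]
force: [0.5, -0.0, -0.2]
width: 0.0006
finger_force: 0.0
```

```bash
python3 - <<'E'
from h import *
s=cams.grab_frame("side");cv2.imwrite("pics/s9.png",s[:,:,::-1]);t=cams.grab_frame("top");cv2.imwrite("pics/t9.png",t[:,:,::-1])
g=lambda f:cv2.cvtColor(cv2.imread(f"pics/{f}.png"),cv2.COLOR_BGR2GRAY).astype(int)
a,b,d=g("side0"),g("s8"),g("s9")
for u in(246,250,254,258,278,282,286,288):
    print(u)
    for i in(a,b,d):print(i[213:228,u].tolist())
print("back")
for u in(248,254,260,268,276):
    print(u)
    for i in(a,b,d):print(i[184:196,u].tolist())
print("rows: left/right edges")
for v in(196,204,212):
    print(v)
    for i in(a,b,d):print(i[v,240:252].tolist(),i[v,284:296].tolist())
E
```

```text
246
[240, 239, 239, 239, 242, 216, 125, 131, 125, 122, 135, 117, 104, 135, 122]
[242, 242, 239, 202, 138, 134, 130, 133, 130, 126, 139, 122, 107, 140, 126]
[154, 155, 154, 148, 141, 135, 126, 131, 127, 123, 135, 119, 105, 136, 123]
250
[239, 239, 239, 239, 241, 225, 150, 134, 125, 121, 132, 116, 119, 150, 119]
[241, 242, 239, 200, 136, 137, 130, 133, 131, 125, 136, 119, 124, 155, 123]
[218, 148, 151, 145, 136, 134, 124, 130, 128, 122, 133, 116, 120, 150, 121]
254
[238, 238, 239, 224, 213, 217, 152, 135, 126, 122, 135, 123, 120, 152, 124]
[242, 240, 229, 187, 140, 138, 130, 135, 131, 124, 140, 126, 125, 156, 128]
[239, 227, 182, 166, 153, 135, 129, 130, 127, 122, 135, 123, 121, 152, 124]
258
[238, 239, 239, 240, 234, 199, 149, 134, 128, 112, 120, 121, 98, 128, 128]
[244, 244, 242, 216, 155, 134, 132, 134, 133, 116, 122, 125, 102, 131, 132]
[207, 248, 232, 172, 140, 138, 130, 130, 128, 110, 120, 121, 99, 128, 128]
278
[238, 238, 239, 239, 240, 229, 173, 134, 135, 117, 120, 147, 115, 124, 159]
[242, 242, 236, 225, 207, 161, 139, 138, 142, 121, 125, 153, 118, 127, 164]
[123, 123, 139, 16
[... 1991 characters left out ...]
2, 61]
204
[125, 125, 104, 51, 44, 82, 250, 192, 241, 239, 238, 238] [238, 239, 239, 239, 240, 246, 198, 20, 61, 84, 128, 123]
[129, 128, 105, 45, 93, 239, 223, 247, 211, 151, 156, 158] [128, 128, 128, 129, 119, 131, 79, 12, 48, 60, 80, 80]
[126, 124, 102, 44, 124, 233, 177, 227, 151, 154, 154, 156] [157, 144, 144, 122, 106, 124, 49, 12, 48, 51, 70, 67]
212
[63, 66, 61, 38, 210, 234, 242, 239, 238, 238, 238, 238] [239, 239, 238, 239, 240, 236, 211, 80, 110, 56, 64, 65]
[64, 67, 60, 122, 252, 243, 241, 241, 241, 241, 242, 241] [245, 244, 243, 243, 246, 254, 104, 55, 61, 60, 71, 68]
[63, 64, 59, 112, 159, 154, 150, 149, 246, 242, 240, 239] [138, 138, 156, 157, 143, 162, 81, 58, 61, 57, 68, 67]
```

The far corner is still about 6 mm up, with the tray shifted 1–2 mm toward it, so the plug is resting on the cavity's far rim. I'll take the tab again, raise it level, shift back along the diagonal and set it down.

```bash
python3 - <<'E'
from h import *
rows([[.4538,-.0117,.075,52.4],[.4538,-.0117,.042,52.4]])
E
```

```text
t 17.3 pos [0.4851 0.0274 0.144 ] y-ang 52.07 zax [ 0.001 -0.    -1.   ] F [ 0.16 -0.01 -0.13] w 0.0002
[0.7, -50.1, 69.0, -0.006]
[0.8, -50.1, 102.0, -0.006]
```

jog_arm([
  [0, -25, 10, 0],
  [0, -50, 30, 0],
  [0, -50, 55, 0],
  [0, -50, 65, 0],
  [0, -50, 65, 0],
  [0, -50, 65, 0],
], gripper=0.35)

```text
clock: 17.9
tool_pos: [0.4551, -0.0096, 0.0788]
orientation: [0.0, 0.323, 0.946, 0.001]
force: [0.0, 0.2, -0.6]
width: 0.0326
finger_force: 0.0
```

```bash
python3 - <<'E'
from h import *
rows([[.4538,-.0117,.042,52.4]])
E
```

```text
t 17.9 pos [ 0.4551 -0.0096  0.0788] y-ang 52.32 zax [ 0.001  0.001 -1.   ] F [ 0.05  0.21 -0.64] w 0.0326
[-0.3, -2.5, 36.8, -0.001]
```

jog_arm([
  [0, -2.5, 15, 0],
  [0, -2.5, 30, 0],
  [0, -2.5, 36, 0],
  [0, -2.5, 36, 0],
  [0, -2.5, 36, 0],
])

```text
clock: 18.4
tool_pos: [0.4535, -0.0126, 0.0433]
orientation: [0.001, 0.324, 0.946, 0.0]
force: [0.6, 0.4, -1.1]
width: 0.0324
finger_force: 0.0
```

jog_arm([
  [0, 0, 0, 0],
  [0, 0, 0, 0],
  [0, 0, 0, 0],
  [0, 0, 0, 0],
], gripper=0, squeeze=35)

```text
clock: 18.8
tool_pos: [0.4543, -0.0116, 0.0434]
orientation: [0.001, 0.323, 0.946, 0.002]
force: [0.4, 1.7, 2.0]
width: 0.0101
finger_force: 34.8
```

jog_arm([
  [0, 0, -2, 0],
  [0, 0, -4, 0],
  [0, 0, -6, 0],
  [0, 0, -6, 0],
])

```text
clock: 19.2
tool_pos: [0.4522, -0.0138, 0.0486]
orientation: [-0.0, 0.324, 0.946, -0.001]
force: [0.2, 0.8, 0.4]
width: 0.0098
finger_force: 34.9
```

jog_arm([
  [0, 0, -2, 0],
  [0, 0, -4, 0],
  [0, 0, -4, 0],
])

```text
clock: 19.5
tool_pos: [0.452, -0.0139, 0.0527]
orientation: [-0.001, 0.324, 0.946, -0.001]
force: [0.6, -0.2, -1.6]
width: 0.01
finger_force: 34.9
```

jog_arm([
  [0, 1.5, 0, 0],
  [0, 1.5, 2, 0],
  [0, 1.5, 4, 0],
  [0, 1.5, 4, 0],
])

```text
clock: 19.9
tool_pos: [0.4533, -0.012, 0.0483]
orientation: [-0.0, 0.324, 0.946, -0.0]
force: [-0.5, 0.0, -2.1]
width: 0.0099
finger_force: 34.9
```

jog_arm([
  [0, 0, 1, 0],
  [0, 0, 2, 0],
  [0, 0, 3, 0],
  [0, 0, 3, 0],
])

```text
clock: 20.3
tool_pos: [0.4536, -0.012, 0.0473]
orientation: [0.001, 0.324, 0.946, -0.001]
force: [-4.0, -2.1, 15.9]
width: 0.0096
finger_force: 35.0
```

jog_arm([
  [0, 0, 1, 0],
  [0, 0, 2, 0],
  [0, 0, 3, 0],
  [0, 0, 3, 0],
])

```text
clock: 20.7
tool_pos: [0.4533, -0.0126, 0.0458]
orientation: [0.001, 0.324, 0.946, -0.002]
force: [-9.0, -4.2, 32.9]
width: 0.0101
finger_force: 35.5
```

```bash
cat > edge.py <<'E'
from h import *
# rise (mm) of rim corners seen in side view: match vertical gradient peak vs side0
def prof(im,u,v0,v1):
    g=cv2.cvtColor(im,cv2.COLOR_BGR2GRAY).astype(float)[v0:v1,u];return g
s=cams.grab_frame("side")[:,:,::-1].copy();cv2.imwrite("pics/last.png",s);a=cv2.imread("pics/side0.png")
for n,us,v0,v1 in(("far",(246,248,250,252),208,223),("mx",(284,286,288),208,223),("px",(248,250,252),180,195)):
    print(n)
    for u in us: print(u,prof(a,u,v0,v1).astype(int).tolist(),prof(s,u,v0,v1).astype(int).tolist())
E
python3 edge.py
```

```text
far
246 [239, 211, 179, 222, 242, 240, 239, 239, 239, 242, 216, 125, 131, 125, 122] [236, 243, 242, 242, 242, 244, 234, 179, 140, 134, 126, 143, 152, 134, 129]
248 [239, 239, 239, 239, 238, 239, 238, 239, 239, 242, 219, 130, 135, 126, 121] [242, 241, 241, 241, 242, 243, 240, 202, 138, 135, 127, 130, 137, 136, 128]
250 [239, 238, 239, 239, 238, 239, 239, 239, 239, 241, 225, 150, 134, 125, 121] [242, 242, 241, 242, 241, 243, 239, 203, 139, 137, 129, 128, 136, 135, 141]
252 [238, 239, 238, 238, 238, 238, 239, 239, 239, 242, 223, 148, 134, 127, 127] [241, 242, 241, 241, 241, 243, 239, 198, 134, 138, 129, 144, 152, 131, 131]
mx
284 [239, 239, 238, 238, 239, 238, 238, 239, 239, 240, 237, 195, 132, 135, 117] [125, 138, 216, 245, 242, 241, 242, 244, 228, 158, 137, 129, 135, 144, 123]
286 [238, 239, 238, 239, 238, 238, 239, 238, 239, 240, 236, 194, 131, 135, 113] [142, 156, 213, 244, 242, 242, 242, 244, 229, 158, 139, 132, 131, 136, 117]
288 [239, 239, 240, 239, 240, 239, 239, 239, 239, 241, 237, 196, 133, 135, 113] [156, 216, 246, 243, 242, 242, 242, 244, 229, 159, 139, 133, 132, 138, 117]
px
248 [62, 58, 56, 56, 59, 59, 61, 62, 61, 55, 193, 254, 248, 244, 242] [63, 59, 57, 58, 61, 63, 58, 147, 243, 254, 251, 247, 246, 226, 178]
250 [54, 54, 54, 53, 59, 62, 62, 62, 58, 49, 185, 246, 240, 238, 238] [57, 56, 57, 56, 60, 63, 62, 52, 190, 249, 242, 242, 241, 242, 242]
252 [55, 53, 52, 50, 54, 59, 64, 61, 59, 50, 185, 246, 240, 239, 239] [55, 56, 55, 53, 56, 62, 62, 51, 190, 249, 243, 241, 241, 242, 241]
```

jog_arm([
  [0, 0, -3, 0],
  [0, 0, -7, 0],
  [0, 0, -7, 0],
  [0, 0, -7, 0],
])

```text
clock: 21.15
tool_pos: [0.4536, -0.012, 0.0494]
orientation: [-0.0, 0.324, 0.946, 0.0]
force: [-0.6, 0.9, -0.6]
width: 0.0098
finger_force: 34.9
```

```bash
python3 - <<'E'
from h import *
rows([[.4538,-.0117,.042,52.4]])
t=cams.grab_frame("top")[:,:,::-1].copy();s=cams.grab_frame("side")[:,:,::-1].copy()
cv2.imwrite("pics/tA.png",t);cv2.imwrite("pics/sA.png",s)
f=lambda i,r:cv2.resize(i[r[1]:r[3],r[0]:r[2]],(400,300),interpolation=cv2.INTER_CUBIC)
T=(255,172,323,223);S=(232,172,304,226)
cv2.imwrite("pics/c8.png",np.vstack([np.hstack([f(cv2.imread("pics/top0.png"),T),f(t,T)]),np.hstack([f(cv2.imread("pics/side0.png"),S),f(s,S)])]))
E
```

```text
t 21.15 pos [ 0.4536 -0.012   0.0494] y-ang 52.18 zax [-0.  0. -1.] F [-0.6   0.86 -0.6 ] w 0.0098
[0.0, 0.3, 7.4, -0.004]
```

View pics/c8.png

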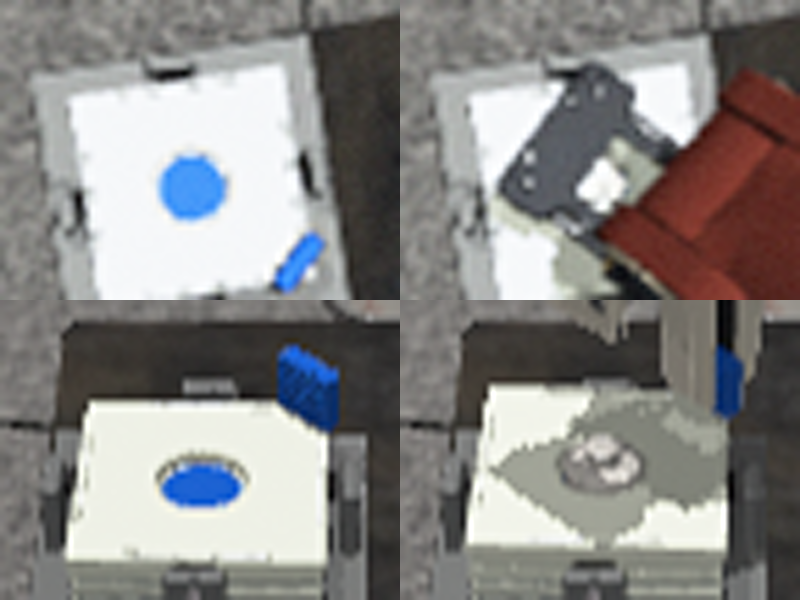

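The panels show the tray aligned with its start pose to within a pixel, in the top view (left edge x≈70, top edge y≈95) and the side view, and the die is still in the pocket. I'll measure the sub-pixel offset.

```bash
cat > off.py <<'E'
from h import *
def edge(im,a,b,th=None):  # subpixel position along segment a->b (pixels) where brightness crosses halfway
    g=im.min(2).astype(np.float32);N=81
    L=np.linspace(0,1,N);xs=(a[0]+(b[0]-a[0])*L).astype(np.float32);ys=(a[1]+(b[1]-a[1])*L).astype(np.float32)
    p=cv2.remap(g,xs[None],ys[None],cv2.INTER_LINEAR)[0]
    h=(p.max()+np.median(p[:20]))/2; i=np.argmax(p>h); return L[i]*np.hypot(b[0]-a[0],b[1]-a[1])
def offs(t,rise,ref=None,cx=.491,cy=.038,yaw=7.4):
    ref=cv2.imread("pics/top0.png") if ref is None else ref
    c,s=np.cos(np.radians(yaw)),np.sin(np.radians(yaw))
    P=lambda x,y,z:np.array([cx+c*x-s*y,cy+s*x+c*y,z])
    for n,pts,d in(("+y",[(x,.052) for x in(-.03,-.015,0,.015,.035,.045)],(0,1)),("+x",[(.052,y) for y in(.045,.035,.025,-.02,-.035,-.045)],(1,0))):
        r=[]
        for x,y in pts:
            for im,z,o in((ref,.036,0),(t,.036+rise,1)):
                A=np.array(proj("top",P(x+.009*d[0],y+.009*d[1],z)));B=np.array(proj("top",P(x-.009*d[0],y-.009*d[1],z)))
                e=9-18*edge(im,A,B)/np.hypot(*(B-A))
                if o: r.append(round(e-e0,2))
                else: e0=e
        print(n,"shift mm",r)
E
python3 - <<'E'
from off import *
offs(cv2.imread("pics/tA.png"),.008)
E
```

```text
+y shift mm [np.float64(-0.22), np.float64(-1.35), np.float64(-1.35), np.float64(-0.68), np.float64(-0.68), np.float64(-0.45)]
+x shift mm [np.float64(-0.45), np.float64(0.0), np.float64(-0.45), np.float64(8.55), np.float64(-0.45), np.float64(-0.9)]
```

The tray is laterally in place, so the far pads have evidently sprung under the rim and carry it about 6 mm up, with the clinging force gone. A light, shallow pinch will therefore let the tray droop by its own weight, with the tab corner up and the far end down. I'll set it down, let go and regrip higher.

jog_arm([
  [0, 0, 1, 0],
  [0, 0, 1.5, 0],
  [0, 0, 1.5, 0],
])

```text
clock: 21.55
tool_pos: [0.4535, -0.0118, 0.0479]
orientation: [-0.0, 0.324, 0.946, 0.0]
force: [-0.0, 0.1, -1.1]
width: 0.0097
finger_force: 34.9
```

jog_arm([
  [0, 0, 0, 0],
  [0, 0, 0, 0],
  [0, 0, -4, 0],
  [0, 0, -8, 0],
  [0, 0, -11, 0],
  [0, 0, -11, 0],
], gripper=0.3)

```text
clock: 22.15
tool_pos: [0.4541, -0.0119, 0.0598]
orientation: [0.001, 0.324, 0.946, 0.0]
force: [0.7, 0.2, 0.1]
width: 0.0278
finger_force: 0.0
```

```bash
python3 - <<'E'
from h import *
rows([[.4536,-.0118,.0595,52.4]])
E
python3 edge.py
```

```text
t 22.15 pos [ 0.4541 -0.0119  0.0598] y-ang 52.19 zax [ 0.001  0.    -1.   ] F [0.69 0.17 0.11] w 0.0278
[0.4, -0.2, 0.3, -0.004]
far
246 [239, 211, 179, 222, 242, 240, 239, 239, 239, 242, 216, 125, 131, 125, 122] [195, 227, 244, 243, 243, 242, 242, 246, 223, 131, 135, 129, 133, 130, 125]
248 [239, 239, 239, 239, 238, 239, 238, 239, 239, 242, 219, 130, 135, 126, 121] [242, 242, 242, 242, 242, 242, 242, 245, 223, 128, 133, 132, 137, 135, 128]
250 [239, 238, 239, 239, 238, 239, 239, 239, 239, 241, 225, 150, 134, 125, 121] [242, 242, 242, 242, 242, 241, 242, 245, 224, 136, 136, 131, 136, 135, 140]
252 [238, 239, 238, 238, 238, 238, 239, 239, 239, 242, 223, 148, 134, 127, 127] [245, 243, 242, 242, 242, 242, 242, 245, 229, 156, 135, 129, 134, 131, 131]
mx
284 [239, 239, 238, 238, 239, 238, 238, 239, 239, 240, 237, 195, 132, 135, 117] [126, 139, 216, 245, 242, 242, 242, 243, 240, 201, 129, 129, 136, 144, 123]
286 [238, 239, 238, 239, 238, 238, 239, 238, 239, 240, 236, 194, 131, 135, 113] [141, 219, 248, 244, 242, 242, 242, 243, 240, 202, 135, 133, 132, 136, 117]
288 [239, 239, 240, 239, 240, 239, 239, 239, 239, 241, 237, 196, 133, 135, 113] [158, 215, 246, 242, 242, 242, 242, 244, 241, 203, 135, 133, 131, 137, 117]
px
248 [62, 58, 56, 56, 59, 59, 61, 62, 61, 55, 193, 254, 248, 244, 242] [63, 60, 58, 57, 61, 63, 62, 56, 200, 255, 254, 251, 248, 246, 217]
250 [54, 54, 54, 53, 59, 62, 62, 62, 58, 49, 185, 246, 240, 238, 238] [55, 58, 56, 57, 60, 65, 63, 52, 192, 249, 243, 242, 242, 242, 242]
252 [55, 53, 52, 50, 54, 59, 64, 61, 59, 50, 185, 246, 240, 239, 239] [55, 56, 53, 53, 56, 61, 63, 51, 190, 249, 242, 242, 242, 242, 242]
```

All three visible corners are now up by exactly 2.0 px (about 6 mm) and level, so the tray is resting on the four pads. Now a light, shallow pinch and lift, with the tray pivoting on the far pads.

jog_arm([
  [0, 0, 0, 0],
  [0, 0, 0, 0],
  [0, 0, 0, 0],
  [0, 0, 0, 0],
], gripper=0, squeeze=5)

```text
clock: 22.6
tool_pos: [0.4536, -0.0119, 0.0591]
orientation: [-0.0, 0.324, 0.946, -0.0]
force: [0.9, 0.0, -0.7]
width: 0.01
finger_force: 5.0
```

jog_arm([
  [0, 0, -1, 0],
  [0, 0.5, -2, 0],
  [0, 0.5, -3, 0],
  [0, 1, -4, 0],
  [0, 1, -5, 0],
  [0, 1.5, -6, 0],
  [0, 1.5, -6, 0],
])

```text
clock: 23.3
tool_pos: [0.4545, -0.0108, 0.0653]
orientation: [-0.0, 0.324, 0.946, -0.0]
force: [-0.2, 0.5, -0.4]
width: 0.0103
finger_force: 5.1
```

```bash
python3 edge.py
```

```text
far
246 [239, 211, 179, 222, 242, 240, 239, 239, 239, 242, 216, 125, 131, 125, 122] [210, 224, 236, 245, 243, 243, 243, 244, 241, 199, 132, 145, 153, 135, 128]
248 [239, 239, 239, 239, 238, 239, 238, 239, 239, 242, 219, 130, 135, 126, 121] [243, 243, 242, 242, 242, 243, 242, 244, 234, 174, 128, 132, 136, 135, 127]
250 [239, 238, 239, 239, 238, 239, 239, 239, 239, 241, 225, 150, 134, 125, 121] [244, 243, 243, 242, 242, 242, 243, 245, 235, 175, 131, 131, 137, 134, 140]
252 [238, 239, 238, 238, 238, 238, 239, 239, 239, 242, 223, 148, 134, 127, 127] [248, 244, 243, 242, 243, 242, 243, 244, 234, 174, 132, 132, 133, 130, 132]
mx
284 [239, 239, 238, 238, 239, 238, 238, 239, 239, 240, 237, 195, 132, 135, 117] [123, 203, 247, 244, 243, 242, 243, 245, 229, 152, 133, 128, 135, 145, 124]
286 [238, 239, 238, 239, 238, 238, 239, 238, 239, 240, 236, 194, 131, 135, 113] [208, 250, 244, 243, 243, 243, 243, 245, 223, 130, 133, 129, 131, 136, 116]
288 [239, 239, 240, 239, 240, 239, 239, 239, 239, 241, 237, 196, 133, 135, 113] [158, 213, 245, 243, 243, 243, 243, 247, 224, 127, 131, 128, 139, 148, 120]
px
248 [62, 58, 56, 56, 59, 59, 61, 62, 61, 55, 193, 254, 248, 244, 242] [64, 60, 57, 56, 60, 61, 54, 200, 255, 254, 252, 248, 248, 230, 195]
250 [54, 54, 54, 53, 59, 62, 62, 62, 58, 49, 185, 246, 240, 238, 238] [54, 57, 56, 57, 61, 63, 53, 191, 249, 244, 243, 242, 243, 242, 243]
252 [55, 53, 52, 50, 54, 59, 64, 61, 59, 50, 185, 246, 240, 239, 239] [58, 56, 55, 52, 57, 60, 52, 191, 249, 243, 242, 242, 243, 242, 242]
```

It's tilting: the far corner is down about 1.5 mm and the middle corners are up. I'll continue.

jog_arm([
  [0, 0.5, -1, 0],
  [0, 0.5, -2, 0],
  [0, 1, -3, 0],
  [0, 1, -4, 0],
  [0, 1.5, -5, 0],
  [0, 1.5, -5, 0],
  [0, 1.5, -5, 0],
])

```text
clock: 24.05
tool_pos: [0.4556, -0.0095, 0.0702]
orientation: [0.0, 0.324, 0.946, 0.0]
force: [-0.2, -0.3, -1.6]
width: 0.0106
finger_force: 5.1
```

```bash
python3 edge.py
```

```text
far
246 [239, 211, 179, 222, 242, 240, 239, 239, 239, 242, 216, 125, 131, 125, 122] [213, 225, 238, 245, 243, 243, 243, 243, 246, 229, 149, 131, 134, 128, 123]
248 [239, 239, 239, 239, 238, 239, 238, 239, 239, 242, 219, 130, 135, 126, 121] [243, 243, 242, 242, 242, 242, 242, 243, 246, 223, 126, 132, 136, 134, 128]
250 [239, 238, 239, 239, 238, 239, 239, 239, 239, 241, 225, 150, 134, 125, 121] [247, 244, 242, 242, 242, 242, 242, 243, 246, 223, 127, 130, 135, 134, 139]
252 [238, 239, 238, 238, 238, 238, 239, 239, 239, 242, 223, 148, 134, 127, 127] [217, 247, 244, 243, 243, 242, 242, 243, 246, 224, 126, 130, 133, 131, 131]
mx
284 [239, 239, 238, 238, 239, 238, 238, 239, 239, 240, 237, 195, 132, 135, 117] [141, 217, 245, 243, 242, 242, 244, 240, 198, 129, 132, 127, 134, 144, 123]
286 [238, 239, 238, 239, 238, 238, 239, 238, 239, 240, 236, 194, 131, 135, 113] [218, 246, 243, 242, 242, 243, 244, 241, 199, 127, 129, 129, 138, 144, 116]
288 [239, 239, 240, 239, 240, 239, 239, 239, 239, 241, 237, 196, 133, 135, 113] [216, 246, 244, 243, 243, 243, 245, 235, 173, 129, 129, 129, 138, 147, 121]
px
248 [62, 58, 56, 56, 59, 59, 61, 62, 61, 55, 193, 254, 248, 244, 242] [64, 59, 56, 57, 61, 54, 171, 250, 254, 249, 247, 246, 242, 209, 186]
250 [54, 54, 54, 53, 59, 62, 62, 62, 58, 49, 185, 246, 240, 238, 238] [55, 56, 57, 55, 58, 56, 162, 240, 245, 243, 242, 242, 243, 243, 243]
252 [55, 53, 52, 50, 54, 59, 64, 61, 59, 50, 185, 246, 240, 239, 239] [55, 56, 53, 52, 54, 52, 161, 239, 244, 243, 242, 242, 242, 242, 242]
```

jog_arm([
  [0, 0.3, -1, 0],
  [0, 0.6, -2, 0],
  [0, 0.7, -3, 0],
  [0, 0.7, -3, 0],
  [0, 0.7, -3, 0],
])

```text
clock: 24.6
tool_pos: [0.456, -0.009, 0.0732]
orientation: [0.0, 0.324, 0.946, 0.0]
force: [-0.1, 0.1, -1.6]
width: 0.0111
finger_force: 5.2
```

```bash
python3 edge.py | grep -E "248|288|250"; python3 - <<'E'
from h import *
im=cv2.imread("pics/last.png").astype(int);B,R=im[...,0],im[...,2]
m=(B-R>60)&(B>80)
for c,st,_ in blobs(m,4):
    if 240<c[0]<310 and 160<c[1]<225:print("blue",c,st)
E
```

```text
248 [239, 239, 239, 239, 238, 239, 238, 239, 239, 242, 219, 130, 135, 126, 121] [243, 243, 242, 243, 242, 242, 242, 243, 246, 224, 124, 129, 136, 134, 127]
250 [239, 238, 239, 239, 238, 239, 239, 239, 239, 241, 225, 150, 134, 125, 121] [245, 243, 242, 242, 242, 242, 242, 243, 240, 198, 126, 130, 135, 134, 140]
284 [239, 239, 238, 238, 239, 238, 238, 239, 239, 240, 237, 195, 132, 135, 117] [219, 248, 243, 242, 242, 242, 245, 228, 149, 129, 128, 129, 135, 144, 123]
286 [238, 239, 238, 239, 238, 238, 239, 238, 239, 240, 236, 194, 131, 135, 113] [248, 244, 242, 242, 242, 243, 245, 229, 148, 130, 127, 127, 137, 144, 116]
288 [239, 239, 240, 239, 240, 239, 239, 239, 239, 241, 237, 196, 133, 135, 113] [213, 245, 243, 243, 242, 243, 246, 223, 125, 129, 128, 128, 138, 147, 120]
248 [62, 58, 56, 56, 59, 59, 61, 62, 61, 55, 193, 254, 248, 244, 242] [64, 61, 56, 57, 58, 55, 198, 255, 249, 247, 246, 246, 232, 212, 219]
250 [54, 54, 54, 53, 59, 62, 62, 62, 58, 49, 185, 246, 240, 238, 238] [56, 55, 58, 55, 58, 51, 191, 250, 243, 242, 242, 242, 242, 243, 242]
252 [55, 53, 52, 50, 54, 59, 64, 61, 59, 50, 185, 246, 240, 239, 239] [57, 56, 53, 51, 52, 49, 189, 248, 243, 242, 242, 242, 242, 242, 242]
blue [288.78 183.25] [282, 177, 11, 12, 59]
```

```bash
python3 - <<'E'
from h import *
from scipy.optimize import least_squares
c,s=np.cos(np.radians(7.4)),np.sin(np.radians(7.4));Rz=np.array([[c,-s,0],[s,c,0],[0,0,1]])
def corners(p,z=.013):
    zc,th,d=p
    ax=np.array([1,-1,0])/np.sqrt(2)  # near up for positive th
    Rt=Ro.from_rotvec(-ax*th).as_matrix()
    X={n:Rt@np.array([x*.052,y*.052,z]) for n,(x,y) in dict(near=(-1,-1),far=(1,1),mx=(-1,1),px=(1,-1)).items()}
    return {n:Rz@(v+np.array([d,d,0])/np.sqrt(2))+np.array([.491,.038,.023+zc]) for n,v in X.items()}
def rowat(a,b,u):
    a=proj("side",a);b=proj("side",b);return a[1]+(b[1]-a[1])*(u-a[0])/(b[0]-a[0])
def m(p):
    C=corners(p);return np.array([rowat(C["far"],C["mx"],248),rowat(C["far"],C["mx"],287),rowat(C["px"],C["near"],250)])
r0=m((0,0,0));meas=np.array([-1.05,-2.75,-4.0])
f=least_squares(lambda p:(m(p)-r0-meas)*[1,1,1],[.01,.05,.0],x_scale=[.01,.1,.01])
print(f.x,{n:round(1000*v[2],1) for n,v in corners(f.x,.007).items()},f.fun)
E
```

```text
[0.02776419 0.08307507 0.03292317] {'near': np.float64(63.8), 'far': np.float64(51.6), 'mx': np.float64(57.7), 'px': np.float64(57.7)} [-1.13242749e-14  0.00000000e+00  2.84217094e-14]
```

```bash
python3 - <<'E'
import numpy as np
# tray in diagonal plane: far/near rise from centre rise zc, tilt th; tab point (L=-62,h=36 above underside)
for d0 in(-.9,0.,.5):
  # image: centre top-face row shift: avg of the middle corners; rows = -.345*z + .27*dy ; dy=.79*ddiag (top face centre, h=13)
  for slip in(0,1,2):
    # unknown th,zc,d : tab diag = d + 36 th(+L th^2/2) = d0+3.8 ; tab z = zc + 62 th = 20-slip ; far row: -.345*(zc-73.5th)+.27*.79*(d+13th)=-1.05
    th=.1
    for _ in range(50):
        d=d0+3.8-36*th-31*th**2; zc=20-slip-62*th
        res=-.345*(zc-73.5*th)+.27*.79*(d+13*th)+1.05
        th-=res/(.345*135.5-.27*.79*23)
    print(d0,slip,"th",round(th,3),"d",round(d,2),"near",round(30+zc+73.5*th,1),"far",round(30+zc-73.5*th,1),"mid row",round(-.345*zc+.27*.79*(d+13*th),2))
E
```

```text
-0.9 0 th 0.128 d -2.2 near 51.5 far 32.7 mid row -4.29
-0.9 1 th 0.119 d -1.82 near 50.4 far 32.9 mid row -4.07
-0.9 2 th 0.11 d -1.46 near 49.3 far 33.0 mid row -3.85
0.0 0 th 0.123 d -1.09 near 51.4 far 33.4 mid row -4.16
0.0 1 th 0.114 d -0.72 near 50.3 far 33.5 mid row -3.95
0.0 2 th 0.106 d -0.35 near 49.2 far 33.7 mid row -3.73
0.5 0 th 0.12 d -0.47 near 51.4 far 33.7 mid row -4.1
0.5 1 th 0.112 d -0.1 near 50.3 far 33.9 mid row -3.88
0.5 2 th 0.103 d 0.26 near 49.2 far 34.0 mid row -3.66
```

By this estimate the near corner is about 49 mm up and the far corner about 33.5 mm, so the peel condition is met. Now I'll firm up the grip gradually, which levels the tray against the pads, then lift.

jog_arm([
  [0, 0, 0, 0],
  [0, 0, 0, 0],
], squeeze=9)

```text
clock: 24.85
tool_pos: [0.4559, -0.009, 0.0732]
orientation: [-0.0, 0.324, 0.946, 0.0]
force: [0.2, 1.4, -1.0]
width: 0.0104
finger_force: 9.0
```

jog_arm([
  [0, 0, 0, 0],
  [0, 0, 0, 0],
], squeeze=14)

```text
clock: 25.05
tool_pos: [0.4559, -0.009, 0.0732]
orientation: [-0.0, 0.324, 0.946, 0.0]
force: [-0.0, 0.0, -0.9]
width: 0.0106
finger_force: 13.8
```

jog_arm([
  [0, 0, 0, 0],
  [0, 0, 0, 0],
], squeeze=22)

```text
clock: 25.25
tool_pos: [0.456, -0.009, 0.0732]
orientation: [0.0, 0.324, 0.946, 0.0]
force: [-0.6, -0.3, -1.3]
width: 0.0103
finger_force: 21.6
```

jog_arm([
  [0, 0, 0, 0],
  [0, 0, 0, 0],
  [0, 0, 0, 0],
], squeeze=40)

```text
clock: 25.55
tool_pos: [0.456, -0.009, 0.0732]
orientation: [-0.0, 0.324, 0.946, 0.0]
force: [-0.2, -0.8, -1.4]
width: 0.0094
finger_force: 39.3
```

```bash
python3 edge.py | grep -E "248|288|250"
```

```text
248 [239, 239, 239, 239, 238, 239, 238, 239, 239, 242, 219, 130, 135, 126, 121] [242, 242, 242, 242, 242, 242, 244, 234, 174, 129, 130, 129, 135, 135, 127]
250 [239, 238, 239, 239, 238, 239, 239, 239, 239, 241, 225, 150, 134, 125, 121] [243, 242, 242, 242, 243, 242, 245, 234, 175, 130, 129, 129, 136, 134, 139]
288 [239, 239, 240, 239, 240, 239, 239, 239, 239, 241, 237, 196, 133, 135, 113] [247, 244, 244, 244, 244, 246, 236, 175, 129, 130, 129, 131, 138, 147, 121]
248 [62, 58, 56, 56, 59, 59, 61, 62, 61, 55, 193, 254, 248, 244, 242] [64, 59, 57, 56, 52, 163, 242, 247, 245, 245, 245, 244, 243, 243, 243]
250 [54, 54, 54, 53, 59, 62, 62, 62, 58, 49, 185, 246, 240, 238, 238] [55, 57, 57, 55, 49, 193, 250, 244, 242, 242, 242, 242, 242, 242, 242]
252 [55, 53, 52, 50, 54, 59, 64, 61, 59, 50, 185, 246, 240, 239, 239] [56, 56, 55, 51, 43, 190, 250, 243, 242, 242, 242, 242, 242, 242, 242]
```

jog_arm([
  [0, 0, 0, 0],
  [0, 0, -2, 0],
  [0, 0, -5, 0],
  [0, 0, -9, 0],
  [0, 0, -14, 0],
  [0, 0, -19, 0],
  [0, 0, -24, 0],
  [0, 0, -29, 0],
  [0, 0, -34, 0],
  [0, 0, -39, 0],
], squeeze=55)

```text
clock: 26.6
tool_pos: [0.4559, -0.009, 0.1126]
orientation: [0.0, 0.324, 0.946, 0.0]
force: [-0.1, 0.9, -1.7]
width: 0.0095
finger_force: 54.1
```

jog_arm([
  [0, 0, -5, 0],
  [0, 0, -10, 0],
  [0, 0, -15, 0],
  [0, 0, -20, 0],
  [0, 0, -25, 0],
  [0, 0, -29, 0],
  [0, 0, -32, 0],
  [0, 0, -34, 0],
  [0, 0, -34, 0],
  [0, 0, -34, 0],
])

```text
clock: 27.6
tool_pos: [0.4558, -0.009, 0.1461]
orientation: [-0.0, 0.324, 0.946, -0.0]
force: [0.1, 0.6, -0.4]
width: 0.0093
finger_force: 54.1
```

```bash
python3 - <<'E'
from h import *
rows([[.456,-.009,.147,52.4]])
s=cams.grab_frame("side")[:,:,::-1].copy();t=cams.grab_frame("top")[:,:,::-1].copy();cv2.imwrite("pics/sB.png",s);cv2.imwrite("pics/tB.png",t)
# white/tray corners in side view: predicted for level tray at rise h and measured edges
g=cv2.cvtColor(s,cv2.COLOR_BGR2GRAY).astype(int)
c_,s_=np.cos(np.radians(7.4)),np.sin(np.radians(7.4))
for h in(.07,.08):
    print(h,{n:np.round(proj("side",[.493+c_*x-s_*y,.041+s_*x+c_*y,.036+h]),1).tolist() for n,(x,y) in dict(near=(-.052,-.052),far=(.052,.052),mx=(-.052,.052),px=(.052,-.052)).items()})
for u in(246,252,258,276,282,287):print(u,150,g[150:210,u].tolist())
E
```

```text
t 27.6 pos [ 0.4558 -0.009   0.1461] y-ang 52.2 zax [-0.  0. -1.] F [ 0.1   0.63 -0.41] w 0.0093
[-0.1, 0.1, -0.9, -0.004]
0.07 {'near': [290.0, 166.7], 'far': [239.8, 193.8], 'mx': [289.6, 194.6], 'px': [244.5, 166.1]}
0.08 {'near': [290.1, 163.0], 'far': [239.4, 189.9], 'mx': [289.7, 190.7], 'px': [244.3, 162.4]}
246 150 [8, 10, 7, 6, 10, 9, 8, 3, 0, 161, 243, 247, 244, 244, 244, 232, 227, 242, 242, 242, 243, 243, 245, 224, 153, 158, 158, 214, 247, 243, 241, 241, 241, 240, 240, 241, 240, 243, 239, 197, 132, 112, 53, 57, 55, 93, 126, 123, 122, 122, 123, 113, 83, 64, 82, 98, 114, 135, 146, 157]
252 150 [8, 4, 8, 6, 7, 3, 23, 46, 54, 187, 247, 241, 241, 240, 240, 240, 240, 240, 241, 243, 224, 156, 161, 162, 162, 163, 163, 162, 163, 162, 158, 213, 245, 242, 241, 241, 241, 237, 219, 173, 132, 101, 159, 207, 148, 138, 120, 98, 119, 127, 144, 148, 142, 162, 162, 161, 161, 162, 161, 160]
258 150 [6, 8, 9, 8, 7, 7, 3, 0, 0, 169, 243, 243, 241, 240, 241, 240, 242, 245, 225, 158, 162, 158, 133, 110, 113, 127, 151, 164, 162, 162, 162, 162, 162, 161, 158, 153, 212, 241, 205, 153, 132, 100, 147,
[... 292 characters left out ...]
, 109, 37, 91, 130, 129, 133, 124, 100, 112, 128, 127, 127, 127, 128, 127, 127, 127, 126, 127, 127]
282 150 [115, 115, 115, 109, 75, 26, 36, 30, 72, 116, 131, 129, 145, 164, 163, 164, 151, 127, 130, 130, 131, 130, 131, 130, 130, 130, 131, 131, 129, 122, 201, 245, 241, 241, 241, 241, 243, 233, 171, 135, 112, 46, 46, 94, 131, 131, 129, 105, 105, 129, 127, 127, 127, 127, 126, 127, 127, 126, 127, 127]
287 150 [117, 117, 117, 117, 118, 119, 99, 42, 41, 41, 38, 76, 119, 130, 144, 165, 161, 163, 164, 151, 129, 129, 130, 130, 130, 130, 129, 128, 143, 159, 212, 244, 241, 240, 240, 241, 243, 232, 173, 131, 108, 49, 50, 95, 129, 127, 127, 128, 129, 128, 127, 127, 128, 127, 128, 127, 127, 127, 127, 126]
```

Far corner about 0.11 m, tilt about 0.08 rad. I'll hold briefly to check the tray is steady and the die is in its pocket.

jog_arm([
  [0, 0, 0, 0],
  [0, 0, 0, 0],
  [0, 0, 0, 0],
  [0, 0, 0, 0],
  [0, 0, 0, 0],
  [0, 0, 0, 0],
])

```text
clock: 28.3
tool_pos: [0.456, -0.009, 0.1462]
orientation: [-0.0, 0.324, 0.946, 0.0]
force: [-0.5, -1.0, -2.0]
width: 0.0095
finger_force: 54.1
```

```bash
python3 - <<'E'
from h import *
s=cams.grab_frame("side")[:,:,::-1].copy();b=cv2.imread("pics/sB.png");l=cv2.imread("pics/last.png")
print("diff",np.abs(s.astype(int)-b)[150:230,235:300].max())
g=s.min(2)
for u in(246,252):print(g[186:192,u].tolist(),b.min(2)[186:192,u].tolist())
c=proj("side",[.491,.038,.045]);x,y=int(c[0]),int(c[1]);print("pocket pred seated",c)
for dy in(-6,-4,-2):
    T=l[y+dy-9:y+dy+8,x-12:x+13];r=cv2.matchTemplate(s[150:200,240:292],T,cv2.TM_CCOEFF_NORMED);_,v,_,p=cv2.minMaxLoc(r);print(dy,v,(240+p[0]+12,150+p[1]+9),(x,y+dy))
print("pocket now",proj("side",[.493,.041,.045+.087]))
for v in range(164,186,2):print(v,g[v,250:286].tolist())
E
```

```text
diff 123
[233, 235, 223, 159, 123, 103] [233, 235, 231, 183, 122, 103]
[233, 231, 211, 160, 121, 94] [233, 231, 213, 161, 123, 94]
pocket pred seated (np.float64(267.7227135003719), np.float64(200.76152775069306))
-6 0.8589951992034912 (266, 168) (267, 194)
-4 0.9187632203102112 (266, 169) (267, 196)
-2 0.902298629283905 (266, 171) (267, 198)
pocket now (np.float64(265.7051437807651), np.float64(169.71740738254846))
164 [233, 233, 233, 233, 233, 233, 233, 233, 233, 233, 235, 240, 145, 150, 153, 139, 140, 118, 118, 120, 121, 121, 121, 121, 121, 121, 120, 121, 121, 142, 154, 152, 152, 151, 153, 154]
166 [232, 233, 232, 233, 232, 233, 233, 233, 234, 236, 238, 205, 211, 114, 117, 119, 118, 118, 119, 121, 120, 121, 122, 120, 120, 122, 120, 121, 122, 120, 120, 118, 142, 154, 153, 152]
168 [233, 234, 233, 233, 234, 236, 238, 211, 214, 144, 148, 150, 120, 122, 170, 187, 212, 187, 176, 120, 113, 103, 120, 122, 123, 121, 121, 121, 121, 121, 120, 121, 120, 120, 119, 141]
170 [236, 211, 212, 213, 214, 143, 147, 150, 149, 141, 124, 184, 164, 172, 199, 219, 210, 223, 194, 157, 146, 98, 99, 102, 10
[... 644 characters left out ...]
 151, 152, 153, 154, 136, 131, 127, 119, 119, 118, 118, 127, 125, 169, 168, 150, 150, 151, 152, 152, 152, 153, 135, 119, 120, 120, 119, 119, 119]
180 [198, 145, 146, 149, 151, 150, 152, 151, 152, 151, 150, 152, 152, 151, 153, 152, 152, 152, 152, 153, 152, 152, 151, 151, 150, 147, 147, 146, 147, 147, 147, 190, 189, 188, 188, 201]
182 [234, 236, 239, 196, 201, 145, 150, 151, 152, 151, 151, 152, 152, 151, 152, 150, 150, 151, 151, 152, 151, 152, 150, 149, 202, 240, 237, 237, 237, 237, 236, 235, 234, 234, 234, 233]
184 [233, 233, 233, 233, 235, 237, 198, 201, 148, 150, 151, 152, 150, 152, 151, 151, 152, 152, 151, 151, 151, 149, 148, 144, 239, 234, 234, 233, 233, 232, 233, 233, 233, 233, 233, 233]
```

```bash
python3 -c "
from cell import workorder;print(workorder.finish_job())"
```

```text
the job is handed in; nothing more can be done
None
```

I handed the job in with the tray held about 85 mm above its seat, tilted about 0.08 rad, with the die base in its pocket. The first lift brought the tray up nearly level, so I set it back on the pads (about 6 mm above its seat, not fully home) and peeled from there. By my camera estimates that peel met the limits (tab corner about 49 mm, far corner about 33.5 mm against 35 mm), but no verdict was returned.

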